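# Pour the wooden cord balls from the spouted jug into the empty parts bin

### The arm

A 7-joint arm with a two-finger parallel gripper is mounted at the origin on the work surface. World frame = base frame: x ahead of the robot, y to its left, z up, the work surface at z = 0. Lengths are in m, angles in rad, forces in N, time in s.
With the tool pointing down it reaches from about 0.4 to 0.925 m from the base axis. Payload 5.6 kg.
Tool frame: the origin (TCP) lies midway between the tips of the shut fingers; the grasp point (between the pads) lies 19 mm behind it; z points along the fingers, y is the direction in which the jaws open and shut (so a half turn about z gives the same grasp; the last joint's range is limited). The gripper opens to 85 mm and grips with 20 to 120 N. Pads are 22 mm wide; open, the fingers measure 114 mm over their backs; the gripper's body (76 mm by 85 mm) begins 54 mm behind the grasp point. The pads swing forward as they close: fully open they stand 13 mm farther back than shut.
Start: joints at [1.211, 0.468, -0.012, 1.603, 0.006, 1.071, -0.056], TCP at [0.202, -0.618, 0.231] pointing down, gripper open.
Joint ranges: [-2.53, 2.53], [-0.31, 2.02], [-1.57, 1.55], [0.28, 2.44], [-1.29, 4.43], [0.15, 1.84], [-2.92, 2.92]. Speed limits (rad/s): [2.57, 2.57, 3.14, 3.14, 3.14, 3.14, 3.14].

### API

Orientations are given as a rotation vector (axis times angle).
In Python, from workcell import r, imaging, job gives the robot as it stands. The module is installed in compiled form; this text tells all that it offers.
- The arm moves only by the tool apply_moves, never from a script. Its argument "motion" is a list of rows, each an object of numbers: "tx", "ty", "tz": the shift along the tool's x, y, z in mm; "rx", "ry", "rz": the turn, a rotation vector about the tool's x, y, z in rad; "claw": the gripper command: -1 is shut, 1 is fully open, values between are in proportion. In form: [{"tx": .., "ty": .., "tz": .., "rx": .., "ry": .., "rz": .., "claw": ..}, ...]. A call has 1 to 10 rows; each row shifts and turns the commanded pose from where the row before left it, along the tool's axes as they then stand; what a row does not reach is not made up. A row lasts 1/10 s, in which the tool goes at most 50 mm and 8.59 degrees, less where a joint would pass 70% of its speed; a pose out of reach is approached as far as the arm can. A call with a gripper value outside its range is refused whole. The fingers move at their own pace and stop on an object; the grip force is fixed at half the most. Time passes only in rows, so rows that do not move let the fingers close. It gives the time, the measured TCP pose, the force and the opening at its end, in the units of the state.
- r.get_state(): the state, without advancing time (a new reading comes with each control period).
- imaging.read_camera(name): name is "scene" or "side" or "wrist"; returns the picture (384x512x3 uint8, red, green, blue); there is no depth.
- imaging.camera_info(name): a dict with "fovy" (degrees; the focal length in pixels is half the picture's height over the tangent of half this angle, whatever the lens; pixels are square), "cx", "cy" (the principal point, pixels), "T" (4x4, takes a point from camera to world coordinates); the wrist camera has in their place "mount" (4x4, takes a point from camera to tool coordinates, whose origin is the TCP and whose axes are the flange's). Camera axes: x right, y up, looking along -z (the intrinsics and any distortion apply to the point x, -y, -z); pixel columns grow to the right and rows downward; lengths in m; the calibration is good to about 2 mm. A picture is of the moment at which its call begins: read the wrist's pose just before it. camera_info takes no time and is no camera call.
- job.hand_in(): hands the job in, once; it reports no verdict.
Trained networks look in the newest picture that a camera, given by its name, has taken for a name from the list of things; names that differ only in an ending like _2 or _b are one class to them, and where a whole thing is asked for, a point or a joint stands for the part that bears it (a point fixed in the world has none). Each returns a list of dicts, best first, with "p" (0 to 1); they miss things now and then, are a little off and sometimes report something else, mostly with a low value. They report only what shows in the picture. A call takes as long as a camera call.
- imaging.recognise(camera, name): "box" ([centre column, centre row, width, height] in pixels, round what is visible of it).
The state is a dict: "t": time; "qpos": joint angles; "qvel": joint speeds; "joint_torque": joint torques, N m; "tool_pos": TCP position; "orientation": TCP orientation; "wrist_force": force on the tool from outside, world axes, zero at the start; "moment": the same for the moment, N m; "gripper_width": finger opening in m.
Only numpy, scipy, OpenCV 4.12 (cv2) and the standard library are available. Lean on these libraries where they do the work, as an engineer would, in place of code of your own. Each camera call takes 0.05 s, during which the arm holds its last target. There are 200 camera calls.

### The job

The white jug with the blue handle holds five wooden cord balls for the empty red parts bin. First turn the jug round where it stands on the bench until its spout points at the middle of that bin; then pick it up by its handle, pour all five balls over the spout into the bin, and stand the empty jug back upright on the bench, setting it down gently. Do not spill a ball, shove the bin along, or disturb the bin of spools, the thread cone, the barcode scanner or the roll of tape.

Things in the scene. Friction and masses are not known exactly. Their poses are not given: they have to be found in the camera images.
- jug_mid (a point): Half-way up the axis of the white open plastic jug, 52 mm above its underside. Jug: 105 mm tall, about 0.2 kg empty, round base 66 mm across, rim 96 mm, wall 3 mm, floor 4 mm. Own x points to the spout, -x to the handle, z up its axis. It slides and turns on the bench when its handle is pushed sideways, its axis drifting a few centimetres meanwhile; friction and weight vary.
- jug_handle (a point): Middle of the upright strap of the jug's blue D handle: 78 mm behind the jug's axis (own -x), 58 mm above its underside. The strap is 72 mm high (22 to 94 mm above the underside), 18 mm wide (own y) and 12 mm thick (own x), with 25 mm or more of free space to the jug's wall; two arms of the same width join it to the wall at 28 and 88 mm.
- jug_spout (a point): Tip of the jug's spout: the rim is drawn out there to 80 mm ahead of the axis (own +x), 105 mm above the underside; the spout is about 40 mm wide. The front wall below it leans outward 12 degrees for the lowest 25 mm and 28 degrees above, so all the balls roll out once the jug is tilted some 95 degrees.
- red_bin: The empty red parts bin, loose, 0.4 kg; origin at the centre of its underside. 160 mm long (own x) by 130 mm wide (own y), walls 3 mm, 60 mm high, but 44 mm at the scooped front (own -x). It starts on the left or the right of the work.
- spool_bin: A like red bin, full of six thread spools (wound in blue, green, yellow, black, white) standing upright; same size and origin. It starts on the side where the empty bin is not. To be left alone.
- thread_cone: Yellow cone of thread, 92 mm tall, 60 mm across its foot, beyond the jug; origin at the centre of its underside. To be left alone.
- scanner: Black handheld barcode scanner lying on the bench, about 190 mm long, 55 mm high; origin under its middle. It lies to the left or right, near the robot. To be left alone.
- tape_roll: Roll of brown parcel tape lying flat, 100 mm across, 48 mm high; origin at the centre of its underside. It lies on the side where the scanner is not. To be left alone.
- jug: The jug itself, for the rules: origin at the centre of its underside, axes as jug_mid. Pushed straight at its axis above a third of its height it tends to tip over rather than slide; pushed sideways at the handle it turns.
- ball0_center (a point): Centre of one of the five wooden cord balls, 30 mm across, 10.5 g, which lie in the jug at the start.
- ball1_center (a point): Centre of one of the five wooden cord balls, 30 mm across, 10.5 g, which lie in the jug at the start.
- ball2_center (a point): Centre of one of the five wooden cord balls, 30 mm across, 10.5 g, which lie in the jug at the start.
- ball3_center (a point): Centre of one of the five wooden cord balls, 30 mm across, 10.5 g, which lie in the jug at the start.
- ball4_center (a point): Centre of one of the five wooden cord balls, 30 mm across, 10.5 g, which lie in the jug at the start.

How it is judged:
By the outcome, as a careful person would: the job done as asked, in the order asked, and still so for the second after the job is handed in, with the robot touching nothing.
It also fails if it takes over 72 s, if anything falls off the work surface, if the arm or the gripper's body presses on something with over 40 N, if the wrist force passes 120 N, or if a joint passes its speed limit or range.

## Working session

There is one attempt and no reset: what is moved stays moved. The work goes in short steps, Python scripts to look and compute and a tool call to move; the robot and the scene stay as the last step left them, time stands still between calls to the robot, and variables do not carry over. Pictures are saved under pics/ and viewed, on a budget of 10 in all, crops included, one or two more only if the job needs it, and the job is handed in when it is done.

Besides the shell and the picture viewer there is one more tool, called after "Request:" as name(argument=value, ...), one argument or row to a line, values as JSON. apply_moves: Moves the arm, as the interface text tells. Its arguments: {"type":"object","properties":{"motion":{"type":"array"}},"required":["motion"]}

```bash
mkdir -p pics; cat > h.py <<'E'
import numpy as np, cv2
from scipy.spatial.transform import Rotation as R
from workcell import r, imaging, job
def cam(name):
    i=imaging.camera_info(name); f=192/np.tan(np.radians(i['fovy'])/2)
    if 'T' in i: T=np.array(i['T'])
    else:
        s=r.get_state(); M=np.eye(4); M[:3,:3]=R.from_rotvec(s['orientation']).as_matrix(); M[:3,3]=s['tool_pos']; T=M@np.array(i['mount'])
    return i,f,T
def ray(name,u,v,z):
    i,f,T=cam(name); d=T[:3,:3]@np.array([(u-i['cx'])/f,-(v-i['cy'])/f,-1]); o=T[:3,3]
    return o+d*(z-o[2])/d[2]
def proj(name,p):
    i,f,T=cam(name); q=np.linalg.inv(T)@np.append(p,1); return i['cx']+f*q[0]/-q[2], i['cy']+f*q[1]/q[2]
def shot(name,fn):
    im=imaging.read_camera(name); cv2.imwrite('pics/'+fn,cv2.cvtColor(im,cv2.COLOR_RGB2BGR)); return im
E
python3 - <<'E'
from h import *
for c in ("scene","side","wrist"):
    print(c,{k:(np.round(v,3).tolist() if k in('T','mount') else v) for k,v in imaging.camera_info(c).items()})
a=shot("scene","a.png");b=shot("side","b.png")
cv2.imwrite('pics/ab.png',cv2.cvtColor(np.vstack([a,b])[:, :],cv2.COLOR_RGB2BGR))
s=r.get_state(); print(s)
for c in("scene","side"):
  for n in ["jug_mid","jug_handle","jug_spout","red_bin","spool_bin","thread_cone","scanner","tape_roll","jug"]:
    for d in imaging.recognise(c,n)[:2]:
        print(c,n,round(d['p'],2),np.round(d['box'],1).tolist())
E
```

```text
scene {'fovy': 55.75061291670216, 'cx': 258.1400886284546, 'cy': 192.16331634815765, 'T': [[0.552, -0.651, 0.521, 1.063], [0.834, 0.434, -0.34, -0.35], [-0.005, 0.622, 0.783, 0.892], [0.0, 0.0, 0.0, 1.0]]}
side {'fovy': 42.081987986917596, 'cx': 259.79233320673745, 'cy': 198.46148955108274, 'T': [[-0.97, 0.18, -0.164, 0.311], [-0.243, -0.736, 0.632, 0.881], [-0.007, 0.653, 0.757, 1.102], [0.0, 0.0, 0.0, 1.0]]}
wrist {'fovy': 63.83602653162606, 'cx': 253.78943958485212, 'cy': 188.8432047244064, 'mount': [[-0.001, 0.962, 0.273, 0.07], [1.0, 0.001, -0.0, -0.0], [-0.0, 0.273, -0.962, -0.142], [0.0, 0.0, 0.0, 1.0]]}
{'t': 0.1, 'qpos': array([ 1.21100534,  0.46832496, -0.01160154,  1.60353385,  0.00603228,
        1.07136884, -0.05627056]), 'qvel': array([ 1.02544811e-04, -2.99224365e-03,  1.64072331e-05, -3.28779331e-03,
       -6.86201316e-04,  5.45827367e-04,  1.31078465e-04]), 'joint_torque': array([ 1.37841653e-03, -5.33517444e+01,  2.17345211e-02, -2.51966947e+01,
        1.15037028e-02,  4.34782240e-03, -6.64247878e-06]), 'tool_pos': array([ 0.20226171, -0.61720916,  0.23040936]), '
[... 460 characters left out ...]
.7, 85.5]
scene scanner 0.96 [328.9, 128.1, 52.9, 27.4]
scene tape_roll 0.69 [117.3, 217.3, 38.3, 33.3]
scene jug 0.85 [253.4, 185.8, 56.9, 42.3]
side jug_mid 0.92 [281.4, 204.0, 53.6, 44.8]
side jug_mid 0.66 [199.3, 199.8, 15.7, 29.8]
side jug_handle 0.89 [277.9, 203.3, 53.7, 50.8]
side jug_handle 0.63 [206.3, 280.7, 81.5, 77.0]
side jug_spout 0.9 [279.0, 198.8, 64.4, 48.5]
side red_bin 0.62 [206.2, 280.8, 82.3, 81.1]
side spool_bin 0.66 [255.6, 132.9, 58.0, 48.4]
side thread_cone 0.73 [200.1, 200.2, 17.2, 30.9]
side thread_cone 0.23 [289.9, 352.8, 80.9, 36.6]
side scanner 0.58 [290.4, 351.8, 80.7, 39.2]
side tape_roll 0.89 [352.0, 131.5, 37.3, 29.4]
side jug 0.66 [278.1, 202.3, 61.7, 49.2]
```

View pics/a.png

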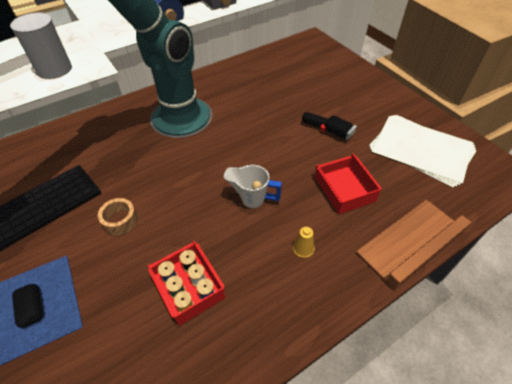

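View pics/b.png

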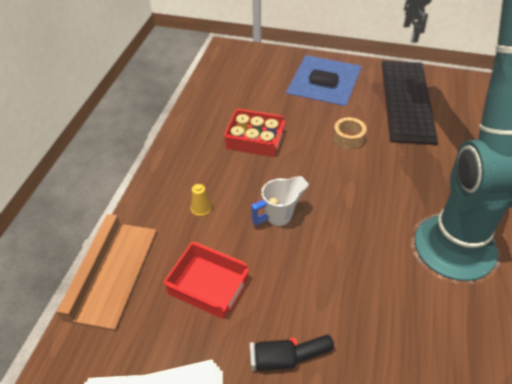

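The scene view shows the jug at about (253,187), with its spout at (229,174) and its handle at (278,190). The empty bin is at (348,183), and the spools at (187,283). The side view shows the jug at (280,202), handle at (259,212) and spout at (303,185); the empty bin is at (207,280). I'll zoom in for precise points.

```bash
python3 - <<'E'
import cv2,numpy as np
a=cv2.imread('pics/a.png');b=cv2.imread('pics/b.png')
def c(im,x,y,w,h,s): return cv2.resize(im[y:y+h,x:x+w],None,fx=s,fy=s,interpolation=cv2.INTER_CUBIC)
o=np.zeros((600,800,3),np.uint8)
A=c(a,210,145,200,75,4)   # 800x300
o[:300]=A
B=c(b,150,170,200,75*2,4)[:,:]
B=c(b,155,165,160,150,2); o[300:600,:320]=B
C=c(b,240,165,80,60,5); o[300:600,360:760]=C
cv2.imwrite('pics/c.png',o)
from h import *
for n,c,u,v,z in [("bin","scene",349,183,.03),("bin","side",207,280,.03),("spool","scene",187,283,.03),("spool","side",255,132,.03),("cone","scene",304,243,.04),("cone","side",200,200,.04),
 ("scan","scene",329,127,.02),("scan","side",290,352,.02),("tape","scene",116,217,.024),("tape","side",350,132,.024),
 ("jug","scene",253,187,.06),("jug","side",280,202,.06)]: print(n,c,ray(c,u,v,z).round(3))
E
```

```text
bin scene [0.615 0.277 0.03 ]
bin side [0.605 0.277 0.03 ]
spool scene [ 0.635 -0.288  0.03 ]
spool side [ 0.626 -0.283  0.03 ]
cone scene [0.711 0.026 0.04 ]
cone side [0.702 0.04  0.04 ]
scan scene [0.376 0.403 0.02 ]
scan side [0.367 0.406 0.02 ]
tape scene [ 0.334 -0.368  0.024]
tape side [ 0.331 -0.362  0.024]
jug scene [0.485 0.009 0.06 ]
jug side [0.479 0.01  0.06 ]
```

View pics/c.png

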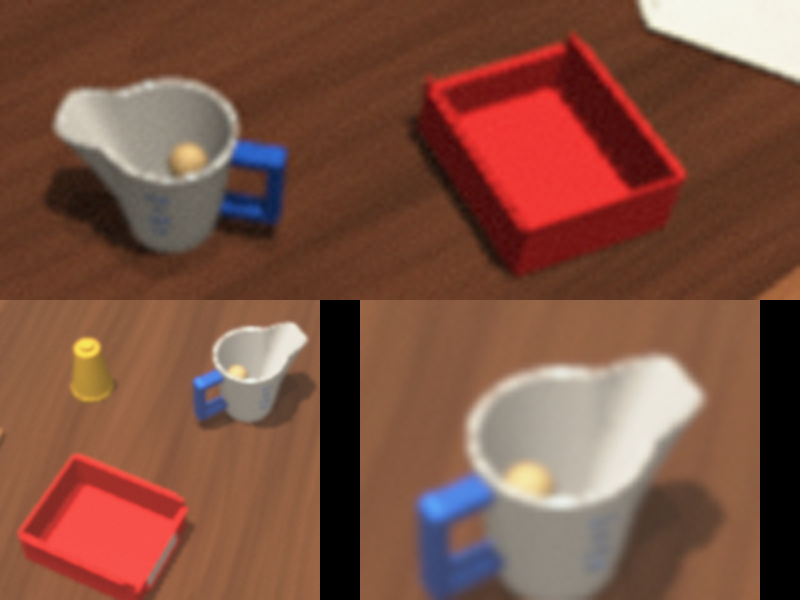

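```bash
python3 - <<'E'
from h import *
from scipy.optimize import least_squares as L
def fit(pts,x0):
    def f(p):
        o=[]
        for c,u,v,l in pts:
            a=p[2]; l=np.array(l); w=[p[0]+l[0]*np.cos(a)-l[1]*np.sin(a),p[1]+l[0]*np.sin(a)+l[1]*np.cos(a),l[2]]
            q=proj(c,w); o+=[q[0]-u,q[1]-v]
        return np.array(o)
    s=L(f,x0,loss='soft_l1'); print(s.x.round(4),np.degrees(s.x[2]).round(1),f(s.x).round(1)); return s.x
S=lambda x,y:("scene",210+x/4,145+y/4)
D=lambda x,y:("side",240+(x-360)/5,165+(y-300)/5)
j=fit([S(286,150)+((-.084,0,.094),),S(277,218)+((-.084,0,.022),),S(58,122)+((.08,0,.105),),
  D(422,495)+((-.084,0,.094),),D(430,590)+((-.084,0,.022),),D(700,398)+((.08,0,.105),)],[.48,.01,-2.5])
E=lambda x,y:("side",155+x/2,165+(y-300)/2)
b=fit([S(520,230)+((.08,.065*k,.06),) for k in[-1]]+[S(685,175)+((.08,.065,.06),),S(575,40)+((-.08,.065,.06),),S(430,80)+((-.08,-.065,.06),),
 E(75,457)+((.08,-.065,.06),),E(22,537)+((.08,.065,.06),),E(187,508)+((-.08,-.065,.06),),E(137,597)+((-.08,.065,.06),)],[.61,.277,0])
d=b[:2]-j[:2];print("bearing to bin",np.degrees(np.arctan2(d[1],d[0])),np.hypot(*d))
for c in("scene","side"):
  for k in range(0,360,45):
    pass
print("handle",j[:2]-.078*np.array([np.cos(j[2]),np.sin(j[2])]))
E
```

```text
[ 0.4767  0.0122 -2.4347] -139.5 [-1.2  0.8  0.1 -0.9  1.4 -6.4  0.6  1.2 -0.5 -0.9 -0.7 -2.8]
[ 0.6012  0.2802 -0.222 ] -12.7 [ 2.4 -3.7  0.1 -2.4  0.1 -4.6 -0.1 -4.   0.8 -0.1 -1.2 -0.7  0.1 -2.
 -1.  -3.9]
bearing to bin 65.08644982806041 0.295537266015645
handle [0.53605338 0.06283034]
```

Request:
apply_moves(
  motion=[
    {"tx": 33,"ty": -34,"claw": 1},
    {"tx": 33,"ty": -34,"claw": 1},
    {"tx": 33,"ty": -34,"claw": 1},
    {"tx": 33,"ty": -34,"claw": 1},
    {"tx": 33,"ty": -34,"claw": 1},
    {"tx": 33,"ty": -34,"claw": 1},
    {"tx": 33,"ty": -34,"claw": 1},
    {"tx": 33,"ty": -34,"claw": 1},
  ],
)

```text
$.motion[0]: bad value
```

Request:
apply_moves(
  motion=[
    {"tx": 33,"ty": -34,"claw": 1},
    {"tx": 33,"ty": -34,"claw": 1},
    {"tx": 33,"ty": -34,"claw": 1},
    {"tx": 33,"ty": -34,"claw": 1},
    {"tx": 33,"ty": -34,"claw": 1},
    {"tx": 33,"ty": -34,"claw": 1},
    {"tx": 33,"ty": -34,"claw": 1},
    {"tx": 33,"ty": -34,"claw": 1},
  ],
)

```text
$.motion[0]: bad value
```

```bash
cat >>h.py <<'E'
def st():
    s=r.get_state(); m=R.from_rotvec(s['orientation']).as_matrix()
    print('t',s['t'],'q',s['qpos'].round(3).tolist(),'p',np.round(s['tool_pos'],4).tolist(),'psi',np.degrees(np.arctan2(m[1,0],m[0,0])).round(1),'tz',m[:,2].round(3).tolist(),'F',np.round(s['wrist_force'],1).tolist(),'w',round(s['gripper_width'],4))
    with open('log.txt','a') as f: f.write(repr((s['qpos'].tolist(),list(s['tool_pos']),list(s['orientation'])))+'\n')
E
python3 -c "from h import *;st()"
```

```text
t 1.0 q [1.211, 0.467, -0.012, 1.603, 0.006, 1.071, -0.056] p [0.2025, -0.6177, 0.2313] psi 18.2 tz [-0.0, -0.0, -1.0] F [0.2, -0.1, -0.0] w 0.0854
```

All keys are probably required, so I'll send full rows.

Request:
apply_moves(
  motion=[
    {"tx": 33,"ty": -34,"tz": 0,"rx": 0,"ry": 0,"rz": 0,"claw": 1},
    {"tx": 33,"ty": -34,"tz": 0,"rx": 0,"ry": 0,"rz": 0,"claw": 1},
    {"tx": 33,"ty": -34,"tz": 0,"rx": 0,"ry": 0,"rz": 0,"claw": 1},
    {"tx": 33,"ty": -34,"tz": 0,"rx": 0,"ry": 0,"rz": 0,"claw": 1},
    {"tx": 33,"ty": -34,"tz": 0,"rx": 0,"ry": 0,"rz": 0,"claw": 1},
    {"tx": 33,"ty": -34,"tz": 0,"rx": 0,"ry": 0,"rz": 0,"claw": 1},
    {"tx": 33,"ty": -34,"tz": 0,"rx": 0,"ry": 0,"rz": 0,"claw": 1},
    {"tx": 33,"ty": -34,"tz": 0,"rx": 0,"ry": 0,"rz": 0,"claw": 1},
  ],
)

```text
t: 1.8
tool_pos: [0.3692, -0.2753, 0.2317]
orientation: [3.101, 0.495, 0.001]
wrist_force: [1.1, 0.1, 0.7]
gripper_width: 0.085
```

Request:
apply_moves(
  motion=[
    {"tx": 33,"ty": -34,"tz": 0,"rx": 0,"ry": 0,"rz": 0,"claw": 1},
    {"tx": 33,"ty": -34,"tz": 0,"rx": 0,"ry": 0,"rz": 0,"claw": 1},
    {"tx": 33,"ty": -34,"tz": 0,"rx": 0,"ry": 0,"rz": 0,"claw": 1},
    {"tx": 33,"ty": -34,"tz": 0,"rx": 0,"ry": 0,"rz": 0,"claw": 1},
    {"tx": 33,"ty": -34,"tz": 0,"rx": 0,"ry": 0,"rz": 0,"claw": 1},
    {"tx": 33,"ty": -34,"tz": 0,"rx": 0,"ry": 0,"rz": 0,"claw": 1},
    {"tx": 33,"ty": -34,"tz": 0,"rx": 0,"ry": 0,"rz": 0,"claw": 1},
    {"tx": 33,"ty": -34,"tz": 0,"rx": 0,"ry": 0,"rz": 0,"claw": 1},
  ],
)

```text
t: 2.6
tool_pos: [0.5355, 0.0653, 0.2315]
orientation: [3.102, 0.495, 0.001]
wrist_force: [0.3, -1.4, 0.3]
gripper_width: 0.0852
```

```bash
python3 -c "from h import *;st()"
```

```text
t 2.6 q [0.19, 0.324, -0.452, 1.851, 0.167, 1.002, -1.586] p [0.5355, 0.0653, 0.2315] psi 18.1 tz [0.001, -0.0, -1.0] F [0.3, -1.4, 0.3] w 0.0852
```

Request:
apply_moves(
  motion=[
    {"tx": 0,"ty": 0,"tz": 0,"rx": 0,"ry": 0,"rz": -0.147,"claw": 1},
    {"tx": 0,"ty": 0,"tz": 0,"rx": 0,"ry": 0,"rz": -0.147,"claw": 1},
    {"tx": 0,"ty": 0,"tz": 0,"rx": 0,"ry": 0,"rz": -0.147,"claw": 1},
    {"tx": 0,"ty": 0,"tz": 0,"rx": 0,"ry": 0,"rz": -0.147,"claw": 1},
    {"tx": 0,"ty": 0,"tz": 0,"rx": 0,"ry": 0,"rz": -0.147,"claw": 1},
    {"tx": 0,"ty": 0,"tz": 0,"rx": 0,"ry": 0,"rz": -0.147,"claw": 1},
    {"tx": 0,"ty": 0,"tz": 0,"rx": 0,"ry": 0,"rz": -0.147,"claw": 1},
    {"tx": 0,"ty": 0,"tz": 0,"rx": 0,"ry": 0,"rz": -0.147,"claw": 1},
  ],
)

```text
t: 3.4
tool_pos: [0.5348, 0.0636, 0.2314]
orientation: [2.3, 2.14, 0.0]
wrist_force: [-0.2, -0.9, -0.2]
gripper_width: 0.0853
```

Request:
apply_moves(
  motion=[
    {"tx": 0,"ty": 0,"tz": 0,"rx": 0,"ry": 0,"rz": -0.147,"claw": 1},
    {"tx": 0,"ty": 0,"tz": 0,"rx": 0,"ry": 0,"rz": -0.147,"claw": 1},
    {"tx": 0,"ty": 0,"tz": 0,"rx": 0,"ry": 0,"rz": -0.147,"claw": 1},
    {"tx": 0,"ty": 0,"tz": 0,"rx": 0,"ry": 0,"rz": -0.147,"claw": 1},
    {"tx": 0,"ty": 0,"tz": 0,"rx": 0,"ry": 0,"rz": -0.147,"claw": 1},
    {"tx": 0,"ty": 0,"tz": 0,"rx": 0,"ry": 0,"rz": -0.147,"claw": 1},
    {"tx": 0,"ty": 0,"tz": 0,"rx": 0,"ry": 0,"rz": -0.147,"claw": 1},
    {"tx": 0,"ty": 0,"tz": 0,"rx": 0,"ry": 0,"rz": -0.147,"claw": 1},
  ],
)

```text
t: 4.2
tool_pos: [0.5349, 0.0635, 0.2314]
orientation: [0.727, 3.056, -0.0]
wrist_force: [-0.3, -0.8, 0.0]
gripper_width: 0.0855
```

Request:
apply_moves(
  motion=[
    {"tx": 0,"ty": 0,"tz": 0,"rx": 0,"ry": 0,"rz": -0.147,"claw": 1},
    {"tx": 0,"ty": 0,"tz": 0,"rx": 0,"ry": 0,"rz": -0.147,"claw": 1},
    {"tx": 0,"ty": 0,"tz": 0,"rx": 0,"ry": 0,"rz": -0.147,"claw": 1},
    {"tx": 0,"ty": 0,"tz": 0,"rx": 0,"ry": 0,"rz": -0.147,"claw": 1},
    {"tx": 0,"ty": 0,"tz": 0,"rx": 0,"ry": 0,"rz": -0.147,"claw": 1},
    {"tx": 0,"ty": 0,"tz": 0,"rx": 0,"ry": 0,"rz": -0.147,"claw": 1},
    {"tx": 0,"ty": 0,"tz": 0,"rx": 0,"ry": 0,"rz": -0.147,"claw": 1},
    {"tx": 0,"ty": 0,"tz": 0,"rx": 0,"ry": 0,"rz": -0.147,"claw": 1},
  ],
)

```text
t: 5.0
tool_pos: [0.5349, 0.0634, 0.2313]
orientation: [-1.09, 2.946, -0.001]
wrist_force: [0.3, 0.0, -0.5]
gripper_width: 0.0856
```

```bash
python3 - <<'E'
from h import *
st(); im=shot("wrist","w1.png")
p=np.array([.4767,.0122]);a=np.radians(-139.5);c,s=np.cos(a),np.sin(a)
for l in [(-.084,0,.094),(-.072,0,.094),(-.084,0,.022),(.08,0,.105),(0,0,.105)]:
    print(l,np.round(proj("wrist",[p[0]+l[0]*c,p[1]+l[0]*s,l[2]]),0))
E
```

```text
t 5.0 q [0.705, 0.589, -1.195, 1.825, 0.602, 1.152, 1.584] p [0.5349, 0.0634, 0.2313] psi -139.4 tz [0.0, -0.0, -1.0] F [0.3, 0.0, -0.5] w 0.0856
(-0.084, 0, 0.094) [253. 184.]
(-0.072, 0, 0.094) [253. 172.]
(-0.084, 0, 0.022) [253. 168.]
(0.08, 0, 0.105) [254. -21.]
(0, 0, 0.105) [253.  90.]
```

View pics/w1.png

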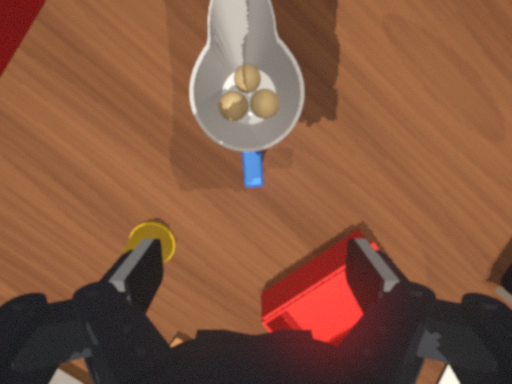

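```bash
cat >>h.py <<'E'
from scipy.optimize import least_squares
def fitw(pts,x0,w=None):
    def f(p):
        o=[]
        for c,u,v,l in pts:
            a=p[2]; q=proj(c,[p[0]+l[0]*np.cos(a)-l[1]*np.sin(a),p[1]+l[0]*np.sin(a)+l[1]*np.cos(a),l[2]]); o+=[q[0]-u,q[1]-v]
        return np.array(o)
    s=least_squares(f,x0,loss='soft_l1'); print(s.x.round(4),np.degrees(s.x[2]).round(1),f(s.x).round(1)); return s.x
E
python3 - <<'E'
from h import *
j=fitw([("wrist",243.5,188,(-.084,-.009,.094)),("wrist",263.5,187,(-.084,.009,.094)),("wrist",247,151,(-.048,0,.105)),("wrist",190,95,(0,-.048,.105)),("wrist",304,95,(0,.048,.105))],[.4767,.0122,-2.43])
h=j[:2]-.078*np.array([np.cos(j[2]),np.sin(j[2])]);s=r.get_state()
m=R.from_rotvec(s['orientation']).as_matrix();print("handle",h,"shift mm tool",m.T@np.append(h-s['tool_pos'][:2],0)*1000)
E
cat > kin.py <<'E'
import numpy as np
from scipy.spatial.transform import Rotation as R
from scipy.optimize import least_squares
# S-R-S, z axes; joint1 about -z, q2,q4,q6 pitch, q3,q5,q7 roll
E
```

```text
[ 0.4831  0.0106 -2.43  ] -139.2 [  13.5   -0.   -25.6    0.9    0.     0.8  114.4   -0.5 -114.9   -0.6]
handle [0.54221739 0.06153174] shift mm tool [-4.35157216e+00 -6.21396030e+00 -2.96856919e-03]
```

```bash
python3 - <<'E'
from h import *
j=fitw([("wrist",243.5,188,(-.084,.009,.094)),("wrist",263.5,187,(-.084,-.009,.094)),("wrist",248,151,(-.048,0,.105)),("wrist",190,95,(0,.048,.105)),("wrist",304,95,(0,-.048,.105))],[.4767,.0122,-2.43])
h=j[:2]-.078*np.array([np.cos(j[2]),np.sin(j[2])]);s=r.get_state()
m=R.from_rotvec(s['orientation']).as_matrix();print("handle",h,"shift mm tool",m.T@np.append(h-s['tool_pos'][:2],0)*1000)
d=np.array([.6012,.2802])-j[:2];print(np.degrees(np.arctan2(d[1],d[0])))
E
```

```text
[ 0.4825  0.0108 -2.3885] -136.8 [-1.3 -0.2 -2.2  0.1  1.9  0.3 -0.1  1.4  1.1 -3.5]
handle [0.53938848 0.064105  ] shift mm tool [-3.89771139e+00 -2.41679723e+00 -1.42537993e-03]
66.22161100897264
```

Request:
apply_moves(
  motion=[
    {"tx": -4,"ty": -2,"tz": 0,"rx": 0,"ry": 0,"rz": -0.045,"claw": 1},
    {"tx": 0,"ty": 0,"tz": 45,"rx": 0,"ry": 0,"rz": 0,"claw": 1},
    {"tx": 0,"ty": 0,"tz": 45,"rx": 0,"ry": 0,"rz": 0,"claw": 1},
    {"tx": 0,"ty": 0,"tz": 30,"rx": 0,"ry": 0,"rz": 0,"claw": 1},
    {"tx": 0,"ty": 0,"tz": 20,"rx": 0,"ry": 0,"rz": 0,"claw": 1},
    {"tx": 0,"ty": 0,"tz": 20,"rx": 0,"ry": 0,"rz": 0,"claw": 1},
    {"tx": 0,"ty": 0,"tz": 15,"rx": 0,"ry": 0,"rz": 0,"claw": 1},
    {"tx": 0,"ty": 0,"tz": 0,"rx": 0,"ry": 0,"rz": 0,"claw": 1},
  ],
)

```text
t: 5.85
tool_pos: [0.538, 0.0643, 0.0546]
orientation: [1.145, -2.922, -0.001]
wrist_force: [0.1, -0.6, -0.0]
gripper_width: 0.0856
```

Request:
apply_moves(
  motion=[
    {"tx": 0,"ty": 0,"tz": 0,"rx": 0,"ry": 0,"rz": 0,"claw": 0},
    {"tx": 0,"ty": 0,"tz": 0,"rx": 0,"ry": 0,"rz": 0,"claw": -0.3},
    {"tx": 0,"ty": 0,"tz": 0,"rx": 0,"ry": 0,"rz": 0,"claw": -0.5},
    {"tx": 0,"ty": 0,"tz": 0,"rx": 0,"ry": 0,"rz": 0,"claw": -1},
    {"tx": 0,"ty": 0,"tz": 0,"rx": 0,"ry": 0,"rz": 0,"claw": -1},
    {"tx": 0,"ty": 0,"tz": 0,"rx": 0,"ry": 0,"rz": 0,"claw": -1},
  ],
)

```text
t: 6.45
tool_pos: [0.5395, 0.0647, 0.0568]
orientation: [-1.147, 2.924, -0.001]
wrist_force: [-0.8, -2.0, 3.9]
gripper_width: 0.0176
```

```bash
python3 -c "from h import *;st()"
```

```text
t 6.45 q [0.538, 0.798, -0.967, 1.935, 0.861, 0.891, 1.434] p [0.5395, 0.0647, 0.0568] psi -137.2 tz [0.001, -0.0, -1.0] F [-0.8, -2.0, 3.9] w 0.0176
```

Handle gripped (17.6 mm). I'll start the turn about the jug's axis.

Request:
apply_moves(
  motion=[
    {"tx": 0.3,"ty": -4.5,"tz": 0,"rx": 0,"ry": 0,"rz": 0.055,"claw": -1},
    {"tx": 0.5,"ty": -8.6,"tz": 0,"rx": 0,"ry": 0,"rz": 0.11,"claw": -1},
    {"tx": 0.5,"ty": -8.6,"tz": 0,"rx": 0,"ry": 0,"rz": 0.11,"claw": -1},
    {"tx": 0.5,"ty": -8.6,"tz": 0,"rx": 0,"ry": 0,"rz": 0.11,"claw": -1},
    {"tx": 0.5,"ty": -8.6,"tz": 0,"rx": 0,"ry": 0,"rz": 0.11,"claw": -1},
  ],
)

```text
t: 6.95
tool_pos: [0.5583, 0.0313, 0.0569]
orientation: [-0.39, 3.116, 0.001]
wrist_force: [0.1, 1.3, 2.5]
gripper_width: 0.0173
```

```bash
python3 -c "
from h import *;st()
s=r.get_state();m=R.from_rotvec(s['orientation']).as_matrix();print(s['tool_pos']+.078*m[:,0],s['moment'])"
```

```text
t 6.95 q [0.529, 0.76, -0.865, 1.901, 0.771, 0.851, 1.076] p [0.5583, 0.0313, 0.0569] psi -165.7 tz [0.002, 0.001, -1.0] F [0.1, 1.3, 2.5] w 0.0173
[0.48268141 0.01202222 0.05672809] [0.07075304 0.08254527 0.0359961 ]
```

Request:
apply_moves(
  motion=[
    {"tx": 0.5,"ty": -8.6,"tz": 0,"rx": 0,"ry": 0,"rz": 0.11,"claw": -1},
    {"tx": 0.5,"ty": -8.6,"tz": 0,"rx": 0,"ry": 0,"rz": 0.11,"claw": -1},
    {"tx": 0.5,"ty": -8.6,"tz": 0,"rx": 0,"ry": 0,"rz": 0.11,"claw": -1},
    {"tx": 0.5,"ty": -8.6,"tz": 0,"rx": 0,"ry": 0,"rz": 0.11,"claw": -1},
    {"tx": 0.5,"ty": -8.6,"tz": 0,"rx": 0,"ry": 0,"rz": 0.11,"claw": -1},
    {"tx": 0.5,"ty": -8.6,"tz": 0,"rx": 0,"ry": 0,"rz": 0.11,"claw": -1},
    {"tx": 0.5,"ty": -8.6,"tz": 0,"rx": 0,"ry": 0,"rz": 0.11,"claw": -1},
    {"tx": 0.5,"ty": -8.6,"tz": 0,"rx": 0,"ry": 0,"rz": 0.11,"claw": -1},
    {"tx": 0.5,"ty": -8.6,"tz": 0,"rx": 0,"ry": 0,"rz": 0.11,"claw": -1},
    {"tx": 0.5,"ty": -8.6,"tz": 0,"rx": 0,"ry": 0,"rz": 0.11,"claw": -1},
  ],
)

```text
t: 7.95
tool_pos: [0.534, -0.0479, 0.0569]
orientation: [1.297, 2.859, 0.001]
wrist_force: [1.8, -0.6, 2.1]
gripper_width: 0.0169
```

Request:
apply_moves(
  motion=[
    {"tx": 0.5,"ty": -8.6,"tz": 0,"rx": 0,"ry": 0,"rz": 0.11,"claw": -1},
    {"tx": 0.5,"ty": -8.6,"tz": 0,"rx": 0,"ry": 0,"rz": 0.11,"claw": -1},
    {"tx": 0.5,"ty": -8.6,"tz": 0,"rx": 0,"ry": 0,"rz": 0.11,"claw": -1},
    {"tx": 0.5,"ty": -8.6,"tz": 0,"rx": 0,"ry": 0,"rz": 0.11,"claw": -1},
    {"tx": 0.5,"ty": -8.6,"tz": 0,"rx": 0,"ry": 0,"rz": 0.11,"claw": -1},
    {"tx": 0.5,"ty": -8.6,"tz": 0,"rx": 0,"ry": 0,"rz": 0.11,"claw": -1},
    {"tx": 0.5,"ty": -8.6,"tz": 0,"rx": 0,"ry": 0,"rz": 0.11,"claw": -1},
    {"tx": 0.5,"ty": -8.6,"tz": 0,"rx": 0,"ry": 0,"rz": 0.11,"claw": -1},
    {"tx": 0.3,"ty": -6,"tz": 0,"rx": 0,"ry": 0,"rz": 0.08,"claw": -1},
    {"tx": 0.2,"ty": -4,"tz": 0,"rx": 0,"ry": 0,"rz": 0.05,"claw": -1},
  ],
)

```text
t: 8.95
tool_pos: [0.4596, -0.0642, 0.0568]
orientation: [2.517, 1.877, 0.0]
wrist_force: [0.2, -0.8, 3.7]
gripper_width: 0.0175
```

```bash
python3 -c "
from h import *;st()
s=r.get_state();m=R.from_rotvec(s['orientation']).as_matrix();print(s['tool_pos']+.078*m[:,0],s['moment'])"
```

```text
t 8.95 q [0.401, 0.481, -0.398, 2.146, 0.339, 0.573, -0.532] p [0.4596, -0.0642, 0.0568] psi 73.4 tz [0.001, -0.001, -1.0] F [0.2, -0.8, 3.7] w 0.0175
[0.48179406 0.01052409 0.05675488] [-0.31568199  0.00845465  0.01543033]
```

Request:
apply_moves(
  motion=[
    {"tx": 0.4,"ty": -7,"tz": 0,"rx": 0,"ry": 0,"rz": 0.09,"claw": -1},
    {"tx": 0.1,"ty": -3,"tz": 0,"rx": 0,"ry": 0,"rz": 0.04,"claw": -1},
    {"tx": 0,"ty": 0,"tz": 0,"rx": 0,"ry": 0,"rz": 0,"claw": -1},
  ],
)

```text
t: 9.25
tool_pos: [0.4503, -0.0604, 0.0568]
orientation: [2.632, 1.714, 0.0]
wrist_force: [-0.9, -3.3, 6.0]
gripper_width: 0.0175
```

```bash
python3 - <<'E'
from h import *
st()
a=shot("scene","a2.png")[:,:,::-1];b=shot("side","b2.png")[:,:,::-1]
o=np.zeros((600,800,3),np.uint8)
c=lambda im,x,y,w,h,s: cv2.resize(im[y:y+h,x:x+w],None,fx=s,fy=s,interpolation=cv2.INTER_CUBIC)
o[:300]=c(a,210,145,200,75,4); o[300:,:]=c(b,120,165,200,150,4)[:300] if 0 else 0
o[300:,:530]=c(b,160,165,177,100,3)[:300,:530]
cv2.imwrite('pics/c2.png',o)
E
```

```text
t 9.25 q [0.371, 0.464, -0.368, 2.169, 0.311, 0.557, -0.643] p [0.4503, -0.0604, 0.0568] psi 66.1 tz [0.001, -0.001, -1.0] F [-0.9, -3.3, 6.0] w 0.0175
```

View pics/c2.png

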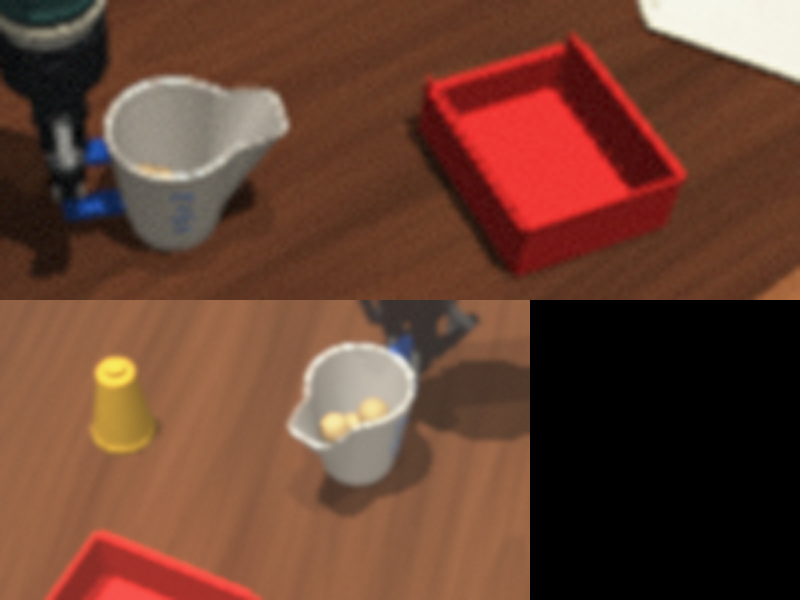

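```bash
python3 - <<'E'
from h import *
S=lambda x,y:("scene",210+x/4,145+y/4)
E=lambda x,y:("side",155+x/2,165+(y-300)/2)
F=lambda x,y:("side",160+x/3,165+(y-300)/3)
P=[S(520,230)+((.08,-.065,.06),),S(520,272)+((.08,-.065,.0),),S(685,175)+((.08,.065,.06),),S(575,40)+((-.08,.065,.06),),S(430,80)+((-.08,-.065,.06),)]
Q=[E(75,457)+((.08,-.065,.06),),E(22,537)+((.08,.065,.06),),E(187,508)+((-.08,-.065,.06),),E(137,597)+((-.08,.065,.06),)]
for pts,j,sp in((P,S(171.5,129),S(286,122)),(Q,F(358,395),F(295,428))):
    b=fitw(pts,[.6,.28,-.2]); c=ray(*j,.105)[:2]; t=ray(*sp,.105)[:2]
    an=lambda d:np.degrees(np.arctan2(d[1],d[0])).round(1)
    print('jug',c.round(4),'tip',t.round(4),np.hypot(*(t-c)),'spout',an(t-c),'bin',an(b[:2]-c))
E
```

```text
[ 0.6105  0.2714 -0.2187] -12.5 [ 2.4 -0.1 -1.2  1.4  0.2  0.8 -0.1 -1.8 -0.4 -1. ]
jug [0.486  0.0087] tip [0.5261 0.0807] 0.08238145105735095 spout 60.9 bin 64.6
[ 0.5989  0.2841 -0.2249] -12.9 [ 1.2  1.2 -0.9  0.7  0.6 -0.4 -0.6 -2.2]
jug [0.478  0.0304] tip [0.5227 0.0803] 0.06699477062087653 spout 48.2 bin 64.5
```

```bash
python3 - <<'E'
from h import *
shot("wrist","w2.png")
a=np.radians(66.1);p=np.array([.482,.0105]);u=np.array([np.cos(a),np.sin(a)])
for d,z in((.08,.105),(.048,.105),(-.048,.105),(0,.105)): print(d,np.round(proj("wrist",np.append(p+d*u,z)),0))
E
```

```text
0.08 [ 253. -319.]
0.048 [ 253. -134.]
-0.048 [253. 229.]
0 [253.  75.]
```

View pics/w2.png

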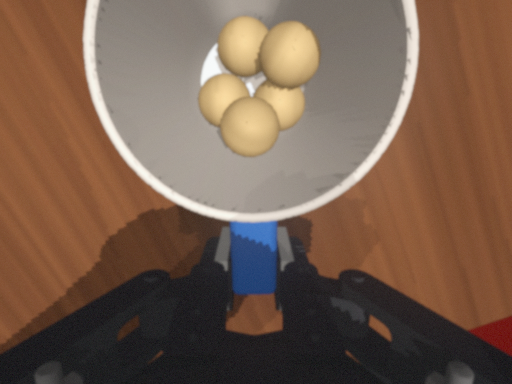

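```bash
cat > kin.py <<'E'
import numpy as np, itertools
from scipy.spatial.transform import Rotation as R
from scipy.optimize import least_squares
D=list({repr(l):l for l in [eval(x) for x in open('log.txt')]}.values())
Z=lambda a:R.from_euler('z',a); Y=lambda a:R.from_euler('y',a)
def rots(q,s):
    o=[];A=R.identity()
    for i,(k,sg) in enumerate(zip("zyzyzyz",s)):
        A=A*R.from_euler(k,sg*q[i]); o.append(A)
    return o
best=[]
for s in itertools.product([1,-1],repeat=4):
    sg=[s[0],1,s[1],1,s[2],1,s[3]]
    E=[rots(q,sg)[-1].inv()*R.from_rotvec(o) for q,p,o in D]
    T=E[0]; e=max((T.inv()*x).magnitude() for x in E); best.append((e,sg,T))
best.sort(key=lambda x:x[0]); err,SG,TOOL=best[0]
TOOL=R.from_rotvec(np.round(TOOL.as_rotvec()/(np.pi/2),1)*np.pi/2) if 0 else TOOL
# columns: base z; shoulder..: links after joint1,2,3,4,5,6,7 : free vecs
def fk(q,L,full=False):
    A=rots(q,SG); L=L.reshape(7,3); p=np.zeros(3); P=[]
    for i in range(7): p=p+A[i].apply(L[i]); P.append(p)
    return (p,A[-1]*TOOL,P) if full else (p,A[-1]*TOOL)
prior=np.zeros((7,3)); prior[0,2]=.36;prior[2,2]=.4;prior[4,2]=.38;prior[6,2]=.28
def res(L): return np.concatenate([np.array([1000*(fk(q,L)[0]-np.array(p)) for q,p,o in D]).ravel(), 5*(L-prior.ravel())*np.where(prior.ravel()>0,1,20)])
sol=least_squares(res,prior.ravel()); LK=sol.x
if __name__=="__main__":
    print([ (round(b[0],3),b[1]) for b in best[:3]],TOOL.as_rotvec().round(3)); print(LK.reshape(7,3).round(4)); print(res(LK)[:3*len(D)].reshape(-1,3).round(1))
E
python3 kin.py
```

```text
[(0.0, [-1, 1, -1, 1, -1, 1, -1]), (1.628, [1, 1, 1, 1, -1, 1, 1]), (1.718, [-1, 1, -1, 1, 1, 1, -1])] [ 0.    -0.     1.571]
[[ 4.000e-04 -1.420e-02  3.134e-01]
 [-2.000e-04 -1.420e-02  3.000e-04]
 [ 1.000e-04 -2.300e-03  5.205e-01]
 [ 6.000e-04 -2.300e-03  2.000e-04]
 [-4.000e-04 -2.000e-04  4.723e-01]
 [ 6.000e-04 -2.000e-04  1.000e-04]
 [-1.000e-04  0.000e+00  3.204e-01]]
[[ 0.1  0.1  0. ]
 [ 0.  -0.1 -0. ]
 [ 0.1 -0.  -0. ]
 [-0.   0.   0. ]
 [ 0.   0.1 -0. ]
 [-0.  -0.   0. ]
 [-0.  -0.   0. ]]
```

```bash
cat > plan.py <<'E'
from kin import *
LO=np.array([-2.53,-.31,-1.57,.28,-1.29,.15,-2.92])+.05;HI=np.array([2.53,2.02,1.55,2.44,4.43,1.84,2.92])-.05
def ik(p,Rt,q0):
    def f(q):
        a,b=fk(q,LK); return np.concatenate([(a-p)*20,(b.inv()*Rt).as_rotvec()*5,(q-q0)*.01])
    s=least_squares(f,np.clip(q0,LO+1e-6,HI-1e-6),bounds=(LO,HI)); a,b=fk(s.x,LK)
    return s.x,np.linalg.norm(a-p),(b.inv()*Rt).magnitude()
def pose(jug,head,tau,th,sg,h,back=0.):
    """jug: xyz of underside centre; or dict tip. tool pose holding the strap at own z=h"""
    u=np.array([np.cos(head),np.sin(head),0]);k=np.array([0,0,1.]);y=np.cross(k,u)
    J=R.from_matrix(np.c_[u,y,k])*Y(tau)
    z=np.array([np.cos(th),0,-np.sin(th)]);yy=np.array([0,sg,0.]);B=R.from_matrix(np.c_[np.cross(yy,z),yy,z])
    loc=np.array([-.078,0,h])+(.019-back)*z
    if isinstance(jug,dict): o=jug['tip']-J.apply([.08,0,.105])
    else: o=jug
    return o+J.apply(loc),J*B
def path(th,sg,h,head1,binc,q,off=.02,verbose=False,tauend=1.9,seeds=None):
    h0=np.radians(65.8);jug=np.array([.4835,.012,0]);worst=0;qs=[];mv=0
    u1=np.array([np.cos(head1),np.sin(head1),0]);tip=np.append(binc,0)-off*u1
    tip0=jug+np.array([.08*np.cos(h0),.08*np.sin(h0),.105])
    W=[pose(jug,h0,0,th,sg,h,.12),pose(jug,h0,0,th,sg,h,.05),pose(jug,h0,0,th,sg,h),pose(jug+[0,0,.1],h0,0,th,sg,h)]
    for a in np.linspace(0,1,5)[1:]:
        W.append(pose({'tip':(1-a)*(tip0+[0,0,.1])+a*(tip+[0,0,.2])},h0+a*(head1-h0),0,th,sg,h))
    for t in np.linspace(0,tauend,10)[1:]:
        W.append(pose({'tip':tip+[0,0,.2 -.1*min(1,t/1.)]},head1,t,th,sg,h))
    for p,Rt in W:
        q,a,b=ik(p,Rt,q); worst=max(worst,a*1000+np.degrees(b)); 
        if qs: mv=max(mv,np.abs(q-qs[-1]).max())
        qs.append(q)
        if worst>3 and not verbose: break
    return worst,len(qs),mv,qs
if __name__=="__main__":
    rng=np.random.default_rng(0);q0=np.array(D[-1][0]);binc=np.array([.605,.278])
    for th in np.radians([20,35,50,65]):
        for sg in(1,-1):
            for hd in np.radians([66,40,90]):
                R_=[]
                for s in range(5):
                    qq=q0 if s==0 else np.clip(q0+rng.normal(0,.8,7),LO,HI)
                    w=path(th,sg,.06,hd,binc,qq); R_.append(w)
                b=min(R_,key=lambda w:(-w[1],w[0],w[2])); mg=np.min(np.minimum(np.array(b[3])-LO,HI-np.array(b[3])))
                print(int(np.degrees(th)),sg,int(np.degrees(hd)),round(b[0],1),b[1],round(b[2],2),'margin',round(mg,2),'first ok',R_[0][1],round(R_[0][0],1))
E
python3 plan.py
```

```text
20 1 66 1.8 17 0.82 margin 0.0 first ok 17 1.8
20 1 40 27.1 7 0.77 margin 0.0 first ok 7 27.1
20 1 90 17.0 16 0.67 margin 0.0 first ok 8 5.7
20 -1 66 0.0 17 0.44 margin 0.0 first ok 17 0.0
20 -1 40 27.2 7 1.44 margin 0.0 first ok 7 31.7
20 -1 90 0.0 17 0.2 margin 0.06 first ok 17 0.0
35 1 66 14.6 17 1.03 margin 0.0 first ok 17 14.6
35 1 40 20.9 7 0.7 margin 0.0 first ok 7 20.9
35 1 90 0.0 17 0.59 margin 0.0 first ok 17 0.0
35 -1 66 14.5 17 0.85 margin 0.0 first ok 17 14.5
35 -1 40 21.1 7 0.77 margin 0.0 first ok 7 25.9
35 -1 90 0.0 17 0.43 margin 0.0 first ok 17 0.0
50 1 66 9.8 16 1.16 margin 0.0 first ok 16 9.8
50 1 40 6.2 8 1.14 margin 0.0 first ok 8 6.2
50 1 90 0.0 17 0.57 margin 0.0 first ok 17 0.0
50 -1 66 9.8 16 1.16 margin 0.0 first ok 16 9.8
50 -1 40 6.3 8 1.46 margin 0.0 first ok 7 7.8
50 -1 90 0.0 17 0.57 margin 0.0 first ok 17 0.0
65 1 66 3.7 15 1.28 margin 0.0 first ok 15 3.7
65 1 40 5.9 14 1.39 margin 0.0 first ok 14 5.9
65 1 90 0.0 17 0.52 margin 0.0 first ok 17 0.0
65 -1 66 3.7 15 1.17 margin 0.0 first ok 15 3.7
65 -1 40 5.9 14 0.47 margin 0.0 first ok 14 5.9
65 -1 90 0.0 17 0.49 margin 0.0 first ok 17 0.0
```

```bash
python3 - <<'E'
from plan import *
q0=np.array(D[-1][0]);binc=np.array([.605,.278])
for th in (20,25,30,40,50):
  for hd in (80,90,100,110):
    w=path(np.radians(th),-1,.062,np.radians(hd),binc,q0,.02); Q=np.array(w[3]); mg=np.minimum(Q-LO,HI-Q)
    i=np.unravel_index(mg.argmin(),mg.shape)
    P=fk(Q[min(2,len(Q)-1)],LK,True)[2]
    print(th,hd,round(w[0],2),w[1],round(w[2],2),'margin',mg.min().round(2),i,'wrist',P[4].round(2),'elbow',P[2].round(2),'maxr at pour wrist',fk(Q[-1],LK,True)[2][4].round(2))
E
```

```text
20 80 0.0 17 0.23 margin 0.0 (np.int64(16), np.int64(5)) wrist [ 0.34 -0.32  0.17] elbow [-0.02 -0.51  0.4 ] maxr at pour wrist [0.64 0.46 0.5 ]
20 90 0.0 17 0.21 margin 0.06 (np.int64(16), np.int64(5)) wrist [ 0.34 -0.32  0.17] elbow [-0.02 -0.51  0.4 ] maxr at pour wrist [0.61 0.46 0.5 ]
20 100 0.0 17 0.2 margin 0.13 (np.int64(16), np.int64(5)) wrist [ 0.34 -0.32  0.17] elbow [-0.02 -0.51  0.4 ] maxr at pour wrist [0.57 0.46 0.5 ]
20 110 0.0 17 0.26 margin 0.2 (np.int64(16), np.int64(5)) wrist [ 0.34 -0.32  0.17] elbow [-0.02 -0.51  0.4 ] maxr at pour wrist [0.54 0.45 0.5 ]
25 80 0.0 17 0.31 margin 0.0 (np.int64(16), np.int64(5)) wrist [ 0.34 -0.31  0.19] elbow [-0.01 -0.51  0.44] maxr at pour wrist [0.64 0.47 0.48]
25 90 0.0 17 0.2 margin 0.0 (np.int64(16), np.int64(5)) wrist [ 0.34 -0.31  0.19] elbow [-0.01 -0.51  0.44] maxr at pour wrist [0.61 0.48 0.48]
25 100 0.0 17 0.19 margin 0.07 (np.int64(16), np.int64(5)) wrist [ 0.34 -0.31  0.19] elbow [-0.01 -0.51  0.44] maxr at pour wrist [0.57 0.47 0.48]
25 110 0.0 17 0.25 margin 0.15 (np.int64(16), np.int64(5)) wrist [ 0.34 -0.31  0.
[... 1113 characters left out ...]
0 (np.int64(16), np.int64(5)) wrist [ 0.36 -0.27  0.26] elbow [ 0.05 -0.46  0.56] maxr at pour wrist [0.52 0.51 0.42]
50 80 4.63 17 0.95 margin 0.0 (np.int64(16), np.int64(5)) wrist [ 0.37 -0.24  0.29] elbow [ 0.09 -0.4   0.63] maxr at pour wrist [0.64 0.54 0.37]
50 90 0.0 17 0.57 margin 0.0 (np.int64(16), np.int64(5)) wrist [ 0.37 -0.24  0.29] elbow [ 0.09 -0.4   0.63] maxr at pour wrist [0.61 0.55 0.37]
50 100 0.0 17 0.45 margin 0.0 (np.int64(15), np.int64(5)) wrist [ 0.37 -0.24  0.29] elbow [ 0.09 -0.4   0.63] maxr at pour wrist [0.56 0.55 0.37]
50 110 0.0 17 0.24 margin 0.0 (np.int64(16), np.int64(5)) wrist [ 0.37 -0.24  0.29] elbow [ 0.09 -0.4   0.63] maxr at pour wrist [0.51 0.53 0.37]
```

Request:
apply_moves(
  motion=[
    {"tx": 0,"ty": 0,"tz": 0,"rx": 0,"ry": 0,"rz": 0,"claw": -0.4},
    {"tx": 0,"ty": 0,"tz": 0,"rx": 0,"ry": 0,"rz": 0,"claw": 0},
    {"tx": 0,"ty": 0,"tz": 0,"rx": 0,"ry": 0,"rz": 0,"claw": 0.5},
    {"tx": 0,"ty": 0,"tz": 0,"rx": 0,"ry": 0,"rz": 0,"claw": 0.5},
    {"tx": 0,"ty": 0,"tz": -15,"rx": 0,"ry": 0,"rz": 0,"claw": 0.5},
    {"tx": 0,"ty": 0,"tz": -35,"rx": 0,"ry": 0,"rz": 0,"claw": 1},
    {"tx": 0,"ty": 0,"tz": -45,"rx": 0,"ry": 0,"rz": 0,"claw": 1},
    {"tx": 0,"ty": 0,"tz": -45,"rx": 0,"ry": 0,"rz": 0,"claw": 1},
    {"tx": -45,"ty": 0,"tz": 0,"rx": 0,"ry": 0,"rz": 0,"claw": 1},
    {"tx": -45,"ty": 0,"tz": 0,"rx": 0,"ry": 0,"rz": 0,"claw": 1},
  ],
)

```text
t: 10.4
tool_pos: [0.4145, -0.1428, 0.1979]
orientation: [2.626, 1.718, 0.004]
wrist_force: [0.5, -1.3, -0.7]
gripper_width: 0.0857
```

Request:
apply_moves(
  motion=[
    {"tx": 0,"ty": 0,"tz": 0,"rx": 0,"ry": 0.142,"rz": 0,"claw": 1},
    {"tx": 0,"ty": 0,"tz": 0,"rx": 0,"ry": 0.142,"rz": 0,"claw": 1},
    {"tx": 0,"ty": 0,"tz": 0,"rx": 0,"ry": 0.142,"rz": 0,"claw": 1},
    {"tx": 0,"ty": 0,"tz": 0,"rx": 0,"ry": 0.142,"rz": 0,"claw": 1},
    {"tx": 0,"ty": 0,"tz": 0,"rx": 0,"ry": 0.142,"rz": 0,"claw": 1},
    {"tx": 0,"ty": 0,"tz": 0,"rx": 0,"ry": 0.142,"rz": 0,"claw": 1},
    {"tx": 0,"ty": 0,"tz": 0,"rx": 0,"ry": 0.142,"rz": 0,"claw": 1},
    {"tx": 0,"ty": 0,"tz": 0,"rx": 0,"ry": 0.142,"rz": 0,"claw": 1},
  ],
)

```text
t: 11.2
tool_pos: [0.4138, -0.1436, 0.1964]
orientation: [-1.88, -1.223, -1.206]
wrist_force: [-0.3, 0.7, 0.2]
gripper_width: 0.0852
```

```bash
python3 - <<'E'
from h import *
st();s=r.get_state();m=R.from_rotvec(s['orientation']).as_matrix();print(m.round(3))
shot("wrist","w3.png")
for t in [(.4128,-.1439,.1047)]: print("to pregrasp",(m.T@(np.array(t)-s['tool_pos'])*1000).round(1))
E
```

```text
t 11.2 q [1.292, 0.642, -0.522, 2.06, -0.791, 1.186, 0.937] p [0.4138, -0.1436, 0.1964] psi 66.2 tz [0.37, 0.83, -0.418] F [-0.3, 0.7, 0.2] w 0.0852
[[ 0.168  0.914  0.37 ]
 [ 0.383 -0.406  0.83 ]
 [ 0.908  0.002 -0.418]]
to pregrasp [-83.6  -0.9  37.7]
```

View pics/w3.png

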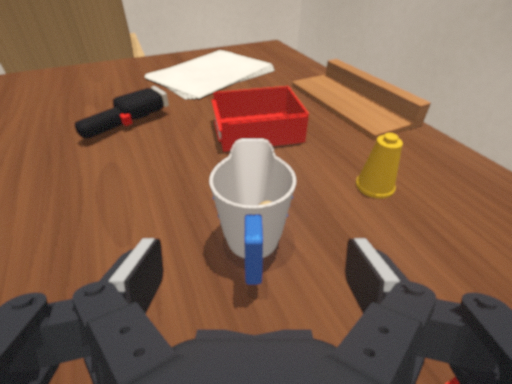

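Request:
apply_moves(
  motion=[
    {"tx": -42,"ty": 0,"tz": 19,"rx": 0,"ry": 0,"rz": 0,"claw": 1},
    {"tx": -42,"ty": 0,"tz": 19,"rx": 0,"ry": 0,"rz": 0,"claw": 1},
    {"tx": 0,"ty": 0,"tz": 30,"rx": 0,"ry": 0,"rz": 0,"claw": 1},
    {"tx": 0,"ty": 0,"tz": 30,"rx": 0,"ry": 0,"rz": 0,"claw": 1},
    {"tx": 0,"ty": 0,"tz": 25,"rx": 0,"ry": 0,"rz": 0,"claw": 1},
    {"tx": 0,"ty": 0,"tz": 20,"rx": 0,"ry": 0,"rz": 0,"claw": 1},
    {"tx": 0,"ty": 0,"tz": 13,"rx": 0,"ry": 0,"rz": 0,"claw": 1},
    {"tx": 0,"ty": 0,"tz": 0,"rx": 0,"ry": 0,"rz": 0,"claw": 1},
  ],
)

```text
t: 12.05
tool_pos: [0.4564, -0.0438, 0.0544]
orientation: [-1.879, -1.228, -1.198]
wrist_force: [-0.7, 1.0, 0.2]
gripper_width: 0.0851
```

```bash
python3 - <<'E'
from h import *
st();s=r.get_state();m=R.from_rotvec(s['orientation']).as_matrix()
t=np.array([.4503,-.0604,.062])+.019*m[:,2]; print("to grasp",(m.T@(t-s['tool_pos'])*1000).round(1))
E
```

```text
t 12.05 q [1.147, 0.955, -0.579, 2.124, -0.912, 0.799, 1.14] p [0.4564, -0.0438, 0.0544] psi 66.3 tz [0.364, 0.83, -0.422] F [-0.7, 1.0, 0.2] w 0.0851
to grasp [-0.6  1.1 -0.2]
```

Request:
apply_moves(
  motion=[
    {"tx": 0,"ty": 1,"tz": 0,"rx": 0,"ry": 0,"rz": 0,"claw": 0},
    {"tx": 0,"ty": 0,"tz": 0,"rx": 0,"ry": 0,"rz": 0,"claw": -0.4},
    {"tx": 0,"ty": 0,"tz": 0,"rx": 0,"ry": 0,"rz": 0,"claw": -0.6},
    {"tx": 0,"ty": 0,"tz": 0,"rx": 0,"ry": 0,"rz": 0,"claw": -1},
    {"tx": 0,"ty": 0,"tz": 0,"rx": 0,"ry": 0,"rz": 0,"claw": -1},
    {"tx": 0,"ty": 0,"tz": 0,"rx": 0,"ry": 0,"rz": 0,"claw": -1},
    {"tx": 0,"ty": 0,"tz": 0,"rx": 0,"ry": 0,"rz": 0,"claw": -1},
  ],
)

```text
t: 12.75
tool_pos: [0.4574, -0.0463, 0.0543]
orientation: [-1.882, -1.225, -1.2]
wrist_force: [-2.3, -1.7, 1.5]
gripper_width: 0.0167
```

```bash
python3 - <<'E'
from h import *
st()
from plan import *
s=r.get_state();q0=np.array(s['qpos']);m=R.from_rotvec(s['orientation']);z=m.as_matrix()[:,2];th=np.arcsin(-z[2]);print('theta',np.degrees(th),'head',np.degrees(np.arctan2(z[1],z[0])))
binc=np.array([.605,.278])
for hd in (66,80,90,100,110):
    w=path(th,-1,.062,np.radians(hd),binc,q0,.02); Q=np.array(w[3]);mg=np.minimum(Q-LO,HI-Q).min(1)
    print(hd,round(w[0],2),w[1],round(w[2],2),mg.round(2).tolist(),Q[-1].round(2))
E
```

```text
t 12.75 q [1.149, 0.955, -0.577, 2.121, -0.912, 0.801, 1.139] p [0.4574, -0.0463, 0.0543] psi 66.1 tz [0.367, 0.829, -0.422] F [-2.3, -1.7, 1.5] w 0.0167
theta 24.977597460509514 head 66.12668970568981
66 0.01 17 0.5 [0.33, 0.29, 0.26, 0.23, 0.21, 0.14, 0.05, 0.0, 0.13, 0.26, 0.32, 0.41, 0.53, 0.67, 0.42, 0.17, 0.0] [-0.86  0.86  0.45  1.16  0.14  1.79 -0.88]
80 0.0 17 0.31 [0.33, 0.29, 0.26, 0.23, 0.27, 0.29, 0.3, 0.32, 0.42, 0.46, 0.49, 0.54, 0.61, 0.68, 0.47, 0.26, 0.06] [-0.68  0.78  0.01  1.24  0.48  1.73 -0.92]
90 0.0 17 0.26 [0.33, 0.29, 0.26, 0.23, 0.31, 0.38, 0.43, 0.49, 0.57, 0.62, 0.62, 0.64, 0.68, 0.69, 0.52, 0.33, 0.15] [-0.7   0.73 -0.    1.32  0.56  1.64 -0.83]
100 0.0 17 0.23 [0.33, 0.29, 0.26, 0.23, 0.35, 0.46, 0.54, 0.59, 0.66, 0.72, 0.76, 0.75, 0.75, 0.7, 0.57, 0.41, 0.25] [-0.72  0.68 -0.02  1.41  0.64  1.54 -0.75]
110 0.0 17 0.25 [0.33, 0.29, 0.26, 0.23, 0.4, 0.53, 0.56, 0.4, 0.48, 0.57, 0.65, 0.72, 0.75, 0.7, 0.62, 0.5, 0.36] [-0.72  0.63 -0.05  1.5   0.72  1.43 -0.68]
```

Request:
apply_moves(
  motion=[
    {"tx": 5,"ty": 0,"tz": -2,"rx": 0,"ry": 0,"rz": 0,"claw": -1},
    {"tx": 14,"ty": 0,"tz": -6,"rx": 0,"ry": 0,"rz": 0,"claw": -1},
    {"tx": 23,"ty": 0,"tz": -11,"rx": 0,"ry": 0,"rz": 0,"claw": -1},
    {"tx": 27,"ty": 0,"tz": -12,"rx": 0,"ry": 0,"rz": 0,"claw": -1},
    {"tx": 23,"ty": 0,"tz": -11,"rx": 0,"ry": 0,"rz": 0,"claw": -1},
    {"tx": 9,"ty": 0,"tz": -4,"rx": 0,"ry": 0,"rz": 0,"claw": -1},
    {"tx": 0,"ty": 0,"tz": 0,"rx": 0,"ry": 0,"rz": 0,"claw": -1},
  ],
)

```text
t: 13.45
tool_pos: [0.4578, -0.0452, 0.1655]
orientation: [-1.884, -1.229, -1.199]
wrist_force: [0.2, -0.5, -3.0]
gripper_width: 0.0165
```

Request:
apply_moves(
  motion=[
    {"tx": 0,"ty": 0,"tz": 0,"rx": 0.04,"ry": 0,"rz": -0.019,"claw": -1},
    {"tx": 0,"ty": 0,"tz": 0,"rx": 0.079,"ry": 0,"rz": -0.037,"claw": -1},
    {"tx": 0,"ty": 0,"tz": 0,"rx": 0.079,"ry": 0,"rz": -0.037,"claw": -1},
    {"tx": 0,"ty": 0,"tz": 0,"rx": 0.079,"ry": 0,"rz": -0.037,"claw": -1},
    {"tx": 0,"ty": 0,"tz": 0,"rx": 0.079,"ry": 0,"rz": -0.037,"claw": -1},
    {"tx": 0,"ty": 0,"tz": 0,"rx": 0.079,"ry": 0,"rz": -0.037,"claw": -1},
    {"tx": 0,"ty": 0,"tz": 0,"rx": 0.04,"ry": 0,"rz": -0.019,"claw": -1},
    {"tx": 0,"ty": 0,"tz": 0,"rx": 0,"ry": 0,"rz": 0,"claw": -1},
  ],
)

```text
t: 14.25
tool_pos: [0.4582, -0.0442, 0.1641]
orientation: [-1.422, -1.589, -0.909]
wrist_force: [0.1, -0.1, -3.8]
gripper_width: 0.0167
```

```bash
cat > tip.py <<'E'
from h import *
def tip(th=np.radians(25),h=.062):
    s=r.get_state();m=R.from_rotvec(s['orientation']).as_matrix()
    # tool frame: x=up-ish: jug axes in the tool: jx=sin(th)x+cos(th)z, jz=cos(th)x-sin(th)z
    jx=np.array([np.sin(th),0,np.cos(th)]);jz=np.array([np.cos(th),0,-np.sin(th)])
    c=(.158)*jx+(.105-h)*jz-np.array([0,0,.019]); J=m@jz
    return s['tool_pos']+m@c,c,m,np.degrees(np.arctan2(-(m@jx)[2],J[2])),s
if __name__=="__main__":
    st();t,c,m,tau,s=tip();print('tip',t.round(4),'c',(c*1000).round(1),'tau',tau.round(1))
    z=m[:,2];a=np.arctan2(z[1],z[0]);print('head',np.degrees(a));g=np.array([.605,.278,.2])-.02*np.array([np.cos(a),np.sin(a),0])
    print('shift to above bin',(m.T@(g-t)*1000).round(1), 'k in tool',m[2].round(4))
    for d in (.05,.1): print(d,((c-R.from_rotvec([0,d,0]).apply(c))*1000).round(2))
    for ca,fn in(("side","s4.png"),("scene","s5.png")): shot(ca,fn)
E
python3 tip.py
```

```text
t 14.25 q [0.966, 0.815, -0.581, 1.848, -0.537, 1.295, 0.856] p [0.4582, -0.0442, 0.1641] psi 96.5 tz [-0.099, 0.901, -0.422] F [0.1, -0.1, -3.8] w 0.0167
tip [0.4427 0.0956 0.2153] c [105.7   0.  106. ] tau -0.1
head 96.2670348980025
shift to above bin [ 46.4 181.3 136.7] k in tool [ 0.9068  0.0012 -0.4215]
0.05 [-5.17  0.    5.42]
0.1 [-10.06   0.    11.09]
```

View pics/s4.png

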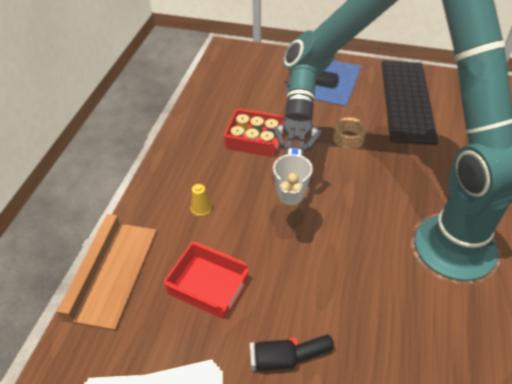

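Request:
apply_moves(
  motion=[
    {"tx": 3,"ty": 12,"tz": 9,"rx": 0,"ry": 0,"rz": 0,"claw": -1},
    {"tx": 6.5,"ty": 25,"tz": 19,"rx": 0,"ry": 0,"rz": 0,"claw": -1},
    {"tx": 6.5,"ty": 25,"tz": 19,"rx": 0,"ry": 0,"rz": 0,"claw": -1},
    {"tx": 6.5,"ty": 25,"tz": 19,"rx": 0,"ry": 0,"rz": 0,"claw": -1},
    {"tx": 6.5,"ty": 25,"tz": 19,"rx": 0,"ry": 0,"rz": 0,"claw": -1},
    {"tx": 6.5,"ty": 25,"tz": 19,"rx": 0,"ry": 0,"rz": 0,"claw": -1},
    {"tx": 6.5,"ty": 25,"tz": 19,"rx": 0,"ry": 0,"rz": 0,"claw": -1},
    {"tx": 3,"ty": 13,"tz": 10,"rx": 0,"ry": 0,"rz": 0,"claw": -1},
    {"tx": 1.5,"ty": 6,"tz": 4,"rx": 0,"ry": 0,"rz": 0,"claw": -1},
    {"tx": 0,"ty": 0,"tz": 0,"rx": 0,"ry": 0,"rz": 0,"claw": -1},
  ],
)

```text
t: 15.35
tool_pos: [0.6217, 0.118, 0.1494]
orientation: [-1.423, -1.589, -0.908]
wrist_force: [-0.2, -0.3, -3.3]
gripper_width: 0.0172
```

Request:
apply_moves(
  motion=[
    {"tx": 5.4,"ty": 0,"tz": -5.2,"rx": 0,"ry": -0.05,"rz": 0,"claw": -1},
    {"tx": 11.1,"ty": 0,"tz": -10,"rx": 0,"ry": -0.1,"rz": 0,"claw": -1},
    {"tx": 11.1,"ty": 0,"tz": -10,"rx": 0,"ry": -0.1,"rz": 0,"claw": -1},
    {"tx": 11.1,"ty": 0,"tz": -10,"rx": 0,"ry": -0.1,"rz": 0,"claw": -1},
    {"tx": 11.1,"ty": 0,"tz": -10,"rx": 0,"ry": -0.1,"rz": 0,"claw": -1},
    {"tx": 11.1,"ty": 0,"tz": -10,"rx": 0,"ry": -0.1,"rz": 0,"claw": -1},
    {"tx": 11.1,"ty": 0,"tz": -10,"rx": 0,"ry": -0.1,"rz": 0,"claw": -1},
    {"tx": 11.1,"ty": 0,"tz": -10,"rx": 0,"ry": -0.1,"rz": 0,"claw": -1},
    {"tx": 5.4,"ty": 0,"tz": -5.2,"rx": 0,"ry": -0.05,"rz": 0,"claw": -1},
    {"tx": 0,"ty": 0,"tz": 0,"rx": 0,"ry": 0,"rz": 0,"claw": -1},
  ],
)

```text
t: 16.35
tool_pos: [0.6202, 0.1258, 0.2685]
orientation: [-1.916, -2.145, -0.328]
wrist_force: [-0.9, 1.3, -3.4]
gripper_width: 0.0173
```

```bash
python3 tip.py
```

```text
t 16.35 q [0.204, 0.456, -0.4, 1.611, -0.183, 1.095, 0.039] p [0.6202, 0.1258, 0.2685] psi 96.5 tz [-0.034, 0.327, -0.944] F [-0.9, 1.3, -3.4] w 0.0173
tip [0.6054 0.2597 0.2031] c [105.7   0.  106. ] tau 45.8
head 95.85494271115247
shift to above bin [-2.7  1.5  2.4] k in tool [ 0.3287  0.0034 -0.9444]
0.05 [-5.17  0.    5.42]
0.1 [-10.06   0.    11.09]
```

View pics/s5.png

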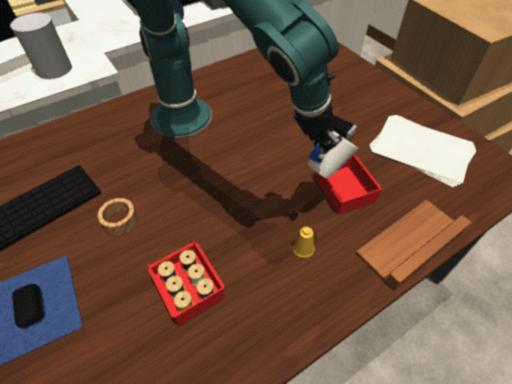

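Request:
apply_moves(
  motion=[
    {"tx": -4,"ty": 0,"tz": 11,"rx": 0,"ry": 0,"rz": 0,"claw": -1},
    {"tx": -8,"ty": 0,"tz": 22,"rx": 0,"ry": 0,"rz": 0,"claw": -1},
    {"tx": -8,"ty": 0,"tz": 22,"rx": 0,"ry": 0,"rz": 0,"claw": -1},
    {"tx": -8,"ty": 0,"tz": 22,"rx": 0,"ry": 0,"rz": 0,"claw": -1},
    {"tx": -4,"ty": 0,"tz": 12,"rx": 0,"ry": 0,"rz": 0,"claw": -1},
    {"tx": 0,"ty": 0,"tz": 0,"rx": 0,"ry": 0,"rz": 0,"claw": -1},
  ],
)

```text
t: 17.05
tool_pos: [0.6197, 0.1209, 0.1678]
orientation: [-1.92, -2.135, -0.319]
wrist_force: [0.2, -0.2, -3.0]
gripper_width: 0.017
```

Request:
apply_moves(
  motion=[
    {"tx": 3.8,"ty": 0,"tz": -2.9,"rx": 0,"ry": -0.035,"rz": 0,"claw": -1},
    {"tx": 3.8,"ty": 0,"tz": -2.9,"rx": 0,"ry": -0.035,"rz": 0,"claw": -1},
    {"tx": 3.8,"ty": 0,"tz": -2.9,"rx": 0,"ry": -0.035,"rz": 0,"claw": -1},
    {"tx": 3.8,"ty": 0,"tz": -2.9,"rx": 0,"ry": -0.035,"rz": 0,"claw": -1},
    {"tx": 3.8,"ty": 0,"tz": -2.9,"rx": 0,"ry": -0.035,"rz": 0,"claw": -1},
    {"tx": 3.8,"ty": 0,"tz": -2.9,"rx": 0,"ry": -0.035,"rz": 0,"claw": -1},
    {"tx": 3.8,"ty": 0,"tz": -2.9,"rx": 0,"ry": -0.035,"rz": 0,"claw": -1},
    {"tx": 3.8,"ty": 0,"tz": -2.9,"rx": 0,"ry": -0.035,"rz": 0,"claw": -1},
    {"tx": 3.8,"ty": 0,"tz": -2.9,"rx": 0,"ry": -0.035,"rz": 0,"claw": -1},
    {"tx": 3.8,"ty": 0,"tz": -2.9,"rx": 0,"ry": -0.035,"rz": 0,"claw": -1},
  ],
)

```text
t: 18.05
tool_pos: [0.6183, 0.1548, 0.2076]
orientation: [2.09, 2.328, -0.014]
wrist_force: [0.1, 0.4, -2.5]
gripper_width: 0.017
```

```bash
python3 tip.py
```

```text
t 18.05 q [-0.13, 0.486, -0.24, 1.645, 0.148, 1.028, -0.312] p [0.6183, 0.1548, 0.2076] psi 96.2 tz [0.004, -0.015, -1.0] F [0.1, 0.4, -2.5] w 0.017
tip [0.6074 0.2583 0.1   ] c [105.7   0.  106. ] tau 65.9
head -75.26560755891146
shift to above bin [  38.    -3.  -100.7] k in tool [-0.0156  0.0024 -0.9999]
0.05 [-5.17  0.    5.42]
0.1 [-10.06   0.    11.09]
```

Request:
apply_moves(
  motion=[
    {"tx": 3.8,"ty": 0,"tz": -2.9,"rx": 0,"ry": -0.035,"rz": 0,"claw": -1},
    {"tx": 3.8,"ty": 0,"tz": -2.9,"rx": 0,"ry": -0.035,"rz": 0,"claw": -1},
    {"tx": 3.8,"ty": 0,"tz": -2.9,"rx": 0,"ry": -0.035,"rz": 0,"claw": -1},
    {"tx": 3.8,"ty": 0,"tz": -2.9,"rx": 0,"ry": -0.035,"rz": 0,"claw": -1},
    {"tx": 3.8,"ty": 0,"tz": -2.9,"rx": 0,"ry": -0.035,"rz": 0,"claw": -1},
    {"tx": 3.8,"ty": 0,"tz": -2.9,"rx": 0,"ry": -0.035,"rz": 0,"claw": -1},
    {"tx": 3.8,"ty": 0,"tz": -2.9,"rx": 0,"ry": -0.035,"rz": 0,"claw": -1},
    {"tx": 3.8,"ty": 0,"tz": -2.9,"rx": 0,"ry": -0.035,"rz": 0,"claw": -1},
    {"tx": 3.8,"ty": 0,"tz": -2.9,"rx": 0,"ry": -0.035,"rz": 0,"claw": -1},
    {"tx": 3.8,"ty": 0,"tz": -2.9,"rx": 0,"ry": -0.035,"rz": 0,"claw": -1},
  ],
)

```text
t: 19.15
tool_pos: [0.6134, 0.1969, 0.2285]
orientation: [1.901, 2.118, -0.352]
wrist_force: [-1.3, -0.8, -2.9]
gripper_width: 0.017
```

Request:
apply_moves(
  motion=[
    {"tx": 3.8,"ty": 0,"tz": -3.2,"rx": 0,"ry": -0.035,"rz": 0,"claw": -1},
    {"tx": 3.8,"ty": 0,"tz": -3.2,"rx": 0,"ry": -0.035,"rz": 0,"claw": -1},
    {"tx": 3.8,"ty": 0,"tz": -3.2,"rx": 0,"ry": -0.035,"rz": 0,"claw": -1},
    {"tx": 3.8,"ty": 0,"tz": -3.2,"rx": 0,"ry": -0.035,"rz": 0,"claw": -1},
    {"tx": 3.8,"ty": 0,"tz": -3.2,"rx": 0,"ry": -0.035,"rz": 0,"claw": -1},
    {"tx": 3.8,"ty": 0,"tz": -3.2,"rx": 0,"ry": -0.035,"rz": 0,"claw": -1},
    {"tx": 3.8,"ty": 0,"tz": -3.2,"rx": 0,"ry": -0.035,"rz": 0,"claw": -1},
    {"tx": 3.8,"ty": 0,"tz": -3.2,"rx": 0,"ry": -0.035,"rz": 0,"claw": -1},
    {"tx": 3.8,"ty": 0,"tz": -3.2,"rx": 0,"ry": -0.035,"rz": 0,"claw": -1},
    {"tx": 3.8,"ty": 0,"tz": -3.2,"rx": 0,"ry": -0.035,"rz": 0,"claw": -1},
  ],
)

```text
t: 20.15
tool_pos: [0.608, 0.2454, 0.2371]
orientation: [1.692, 1.886, -0.633]
wrist_force: [0.0, 0.5, -2.4]
gripper_width: 0.017
```

Request:
apply_moves(
  motion=[
    {"tx": 0,"ty": 0,"tz": 0,"rx": 0,"ry": 0,"rz": 0,"claw": -1},
    {"tx": 0,"ty": 0,"tz": 0,"rx": 0,"ry": 0,"rz": 0,"claw": -1},
    {"tx": 0,"ty": 0,"tz": 0,"rx": 0,"ry": 0,"rz": 0,"claw": -1},
    {"tx": 0,"ty": 0,"tz": 0,"rx": 0,"ry": 0,"rz": 0,"claw": -1},
    {"tx": 0,"ty": 0,"tz": 0,"rx": 0,"ry": 0,"rz": 0,"claw": -1},
    {"tx": 0,"ty": 0,"tz": 0,"rx": 0,"ry": 0,"rz": 0,"claw": -1},
    {"tx": 0,"ty": 0,"tz": 0,"rx": 0,"ry": 0,"rz": 0,"claw": -1},
    {"tx": 0,"ty": 0,"tz": 0,"rx": 0,"ry": 0,"rz": 0,"claw": -1},
  ],
)

```text
t: 20.95
tool_pos: [0.6081, 0.2448, 0.2372]
orientation: [1.694, 1.887, -0.631]
wrist_force: [-0.7, -0.2, -3.0]
gripper_width: 0.0166
```

```bash
python3 tip.py; python3 - <<'E'
import cv2,numpy as np
a=cv2.imread('pics/s5.png')[120:240,270:430];b=cv2.imread('pics/s4.png')[200:320,150:310]
cv2.imwrite('pics/d1.png',cv2.resize(np.vstack([a,b]),None,fx=2.5,fy=2.5,interpolation=cv2.INTER_CUBIC))
E
```

```text
t 20.95 q [-0.658, 0.685, -0.066, 1.41, 0.611, 1.526, -0.791] p [0.6081, 0.2448, 0.2372] psi 96.2 tz [0.072, -0.652, -0.755] F [-0.7, -0.2, -3.0] w 0.0166
tip [0.6072 0.2551 0.0878] c [105.7   0.  106. ] tau 106.0
head -83.68265394234977
shift to above bin [ -41.1    0.5 -112.9] k in tool [-0.6558  0.0014 -0.7549]
0.05 [-5.17  0.    5.42]
0.1 [-10.06   0.    11.09]
```

View pics/d1.png

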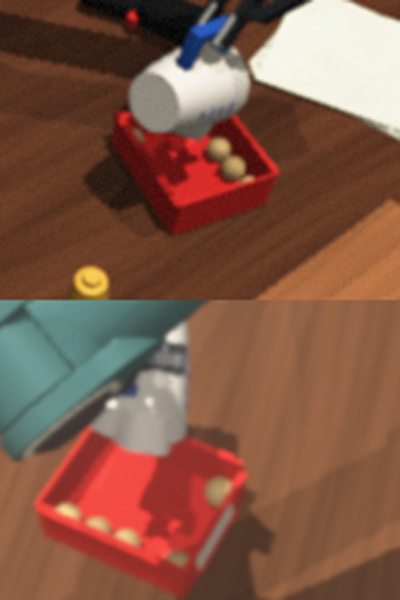

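Request:
apply_moves(
  motion=[
    {"tx": -7,"ty": 0,"tz": -8,"rx": 0,"ry": 0,"rz": 0,"claw": -1},
    {"tx": -16,"ty": 0,"tz": -18,"rx": 0,"ry": 0,"rz": 0,"claw": -1},
    {"tx": -20,"ty": 0,"tz": -23,"rx": 0,"ry": 0,"rz": 0,"claw": -1},
    {"tx": -20,"ty": 0,"tz": -23,"rx": 0,"ry": 0,"rz": 0,"claw": -1},
    {"tx": -11,"ty": 0,"tz": -13,"rx": 0,"ry": 0,"rz": 0,"claw": -1},
    {"tx": 0,"ty": 0,"tz": 0,"rx": 0,"ry": 0,"rz": 0,"claw": -1},
  ],
)

```text
t: 21.65
tool_pos: [0.6087, 0.2453, 0.3531]
orientation: [1.696, 1.886, -0.624]
wrist_force: [0.5, -0.7, -3.4]
gripper_width: 0.0169
```

Request:
apply_moves(
  motion=[
    {"tx": -10,"ty": 0,"tz": 11.1,"rx": 0,"ry": 0.1,"rz": 0,"claw": -1},
    {"tx": -10,"ty": 0,"tz": 11.1,"rx": 0,"ry": 0.1,"rz": 0,"claw": -1},
    {"tx": -10,"ty": 0,"tz": 11.1,"rx": 0,"ry": 0.1,"rz": 0,"claw": -1},
    {"tx": -10,"ty": 0,"tz": 11.1,"rx": 0,"ry": 0.1,"rz": 0,"claw": -1},
    {"tx": -10,"ty": 0,"tz": 11.1,"rx": 0,"ry": 0.1,"rz": 0,"claw": -1},
    {"tx": -10,"ty": 0,"tz": 11.1,"rx": 0,"ry": 0.1,"rz": 0,"claw": -1},
    {"tx": -10,"ty": 0,"tz": 11.1,"rx": 0,"ry": 0.1,"rz": 0,"claw": -1},
    {"tx": -10,"ty": 0,"tz": 11.1,"rx": 0,"ry": 0.1,"rz": 0,"claw": -1},
    {"tx": -10,"ty": 0,"tz": 11.1,"rx": 0,"ry": 0.1,"rz": 0,"claw": -1},
  ],
)

```text
t: 22.55
tool_pos: [0.6195, 0.1315, 0.2834]
orientation: [-2.001, -2.23, -0.187]
wrist_force: [-0.2, -0.3, -2.3]
gripper_width: 0.0168
```

Request:
apply_moves(
  motion=[
    {"tx": -10,"ty": 0,"tz": 11.1,"rx": 0,"ry": 0.1,"rz": 0,"claw": -1},
    {"tx": -10,"ty": 0,"tz": 11.1,"rx": 0,"ry": 0.1,"rz": 0,"claw": -1},
    {"tx": -10,"ty": 0,"tz": 11.1,"rx": 0,"ry": 0.1,"rz": 0,"claw": -1},
    {"tx": -10,"ty": 0,"tz": 11.1,"rx": 0,"ry": 0.1,"rz": 0,"claw": -1},
    {"tx": -10,"ty": 0,"tz": 11.1,"rx": 0,"ry": 0.1,"rz": 0,"claw": -1},
    {"tx": -10,"ty": 0,"tz": 11.1,"rx": 0,"ry": 0.1,"rz": 0,"claw": -1},
    {"tx": -10,"ty": 0,"tz": 11.1,"rx": 0,"ry": 0.1,"rz": 0,"claw": -1},
    {"tx": -10,"ty": 0,"tz": 11.1,"rx": 0,"ry": 0.1,"rz": 0,"claw": -1},
    {"tx": -5.2,"ty": 0,"tz": 5.4,"rx": 0,"ry": 0.05,"rz": 0,"claw": -1},
    {"tx": 0,"ty": 0,"tz": 0,"rx": 0,"ry": 0,"rz": 0,"claw": -1},
  ],
)

```text
t: 23.55
tool_pos: [0.6206, 0.1093, 0.1582]
orientation: [-1.494, -1.655, -0.843]
wrist_force: [-0.2, 0.2, -2.9]
gripper_width: 0.0168
```

```bash
python3 tip.py
```

```text
t 23.55 q [0.5, 0.833, -0.452, 1.642, -0.733, 1.161, 0.693] p [0.6206, 0.1093, 0.1582] psi 95.4 tz [-0.095, 0.855, -0.51] F [-0.2, 0.2, -2.9] w 0.0168
tip [0.6055 0.2537 0.195 ] c [105.7   0.  106. ] tau 5.7
head 96.33289432616735
shift to above bin [6.5 2.1 1.1] k in tool [ 0.8599 -0.0074 -0.5104]
0.05 [-5.17  0.    5.42]
0.1 [-10.06   0.    11.09]
```

Request:
apply_moves(
  motion=[
    {"tx": -10,"ty": 0,"tz": 11.1,"rx": 0,"ry": 0.1,"rz": 0,"claw": -1},
    {"tx": -3,"ty": -12,"tz": -9,"rx": 0,"ry": 0,"rz": 0,"claw": -1},
    {"tx": -7,"ty": -28,"tz": -21,"rx": 0,"ry": 0,"rz": 0,"claw": -1},
    {"tx": -7,"ty": -28,"tz": -21,"rx": 0,"ry": 0,"rz": 0,"claw": -1},
    {"tx": -7,"ty": -28,"tz": -21,"rx": 0,"ry": 0,"rz": 0,"claw": -1},
    {"tx": -7,"ty": -28,"tz": -21,"rx": 0,"ry": 0,"rz": 0,"claw": -1},
    {"tx": -7,"ty": -28,"tz": -21,"rx": 0,"ry": 0,"rz": 0,"claw": -1},
    {"tx": -5,"ty": -18,"tz": -14,"rx": 0,"ry": 0,"rz": 0,"claw": -1},
    {"tx": -2,"ty": -8,"tz": -6,"rx": 0,"ry": 0,"rz": 0,"claw": -1},
    {"tx": 0,"ty": 0,"tz": 0,"rx": 0,"ry": 0,"rz": 0,"claw": -1},
  ],
)

```text
t: 24.65
tool_pos: [0.4608, -0.0442, 0.1659]
orientation: [-1.428, -1.592, -0.909]
wrist_force: [0.1, -0.7, -2.2]
gripper_width: 0.0168
```

Request:
apply_moves(
  motion=[
    {"tx": 0,"ty": 0,"tz": 0,"rx": -0.079,"ry": 0,"rz": 0.037,"claw": -1},
    {"tx": 0,"ty": 0,"tz": 0,"rx": -0.079,"ry": 0,"rz": 0.037,"claw": -1},
    {"tx": 0,"ty": 0,"tz": 0,"rx": -0.079,"ry": 0,"rz": 0.037,"claw": -1},
    {"tx": 0,"ty": 0,"tz": 0,"rx": -0.079,"ry": 0,"rz": 0.037,"claw": -1},
    {"tx": 0,"ty": 0,"tz": 0,"rx": -0.079,"ry": 0,"rz": 0.037,"claw": -1},
    {"tx": 0,"ty": 0,"tz": 0,"rx": -0.079,"ry": 0,"rz": 0.037,"claw": -1},
    {"tx": 0,"ty": 0,"tz": 0,"rx": 0,"ry": 0,"rz": 0,"claw": -1},
  ],
)

```text
t: 25.35
tool_pos: [0.4595, -0.041, 0.1654]
orientation: [-1.879, -1.228, -1.197]
wrist_force: [-0.3, -0.1, -1.9]
gripper_width: 0.0171
```

```bash
python3 tip.py; python3 -c "
from h import *
s=r.get_state();m=R.from_rotvec(s['orientation'])
m0=R.from_rotvec([-1.882,-1.225,-1.2]);print('rot to place',(m.inv()*m0).as_rotvec().round(3),'shift',(m.as_matrix().T@(np.array([.4574,-.0463,.0543])-s['tool_pos'])*1000).round(1))
im=cv2.imread('pics/s5.png');cv2.imwrite('pics/d2.png',cv2.resize(np.hstack([im[110:260,200:400],cv2.imread('pics/s4.png')[110:260,200:400]]),None,fx=2,fy=2))"
```

```text
t 25.35 q [1.011, 0.642, -0.438, 2.165, -1.042, 1.04, 1.064] p [0.4595, -0.041, 0.1654] psi 66.2 tz [0.364, 0.83, -0.422] F [-0.3, -0.1, -1.9] w 0.0171
tip [0.516  0.0879 0.2166] c [105.7   0.  106. ] tau -0.0
head 66.3580044783611
shift to above bin [ 65.1   5.2 179.1] k in tool [ 9.065e-01 -8.000e-04 -4.222e-01]
0.05 [-5.17  0.    5.42]
0.1 [-10.06   0.    11.09]
rot to place [-0.004  0.001  0.004] shift [-103.    -2.2   42.2]
```

View pics/d2.png

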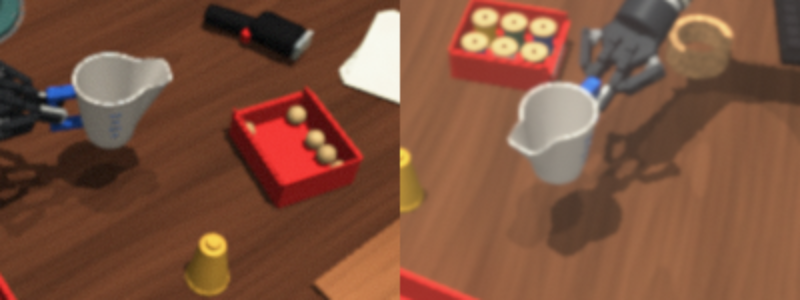

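Request:
apply_moves(
  motion=[
    {"tx": -11,"ty": 0,"tz": 5,"rx": 0,"ry": 0,"rz": 0,"claw": -1},
    {"tx": -22,"ty": 0,"tz": 10,"rx": 0,"ry": 0,"rz": 0,"claw": -1},
    {"tx": -22,"ty": 0,"tz": 10,"rx": 0,"ry": 0,"rz": 0,"claw": -1},
    {"tx": -18,"ty": 0,"tz": 8,"rx": 0,"ry": 0,"rz": 0,"claw": -1},
    {"tx": -12,"ty": 0,"tz": 6,"rx": 0,"ry": 0,"rz": 0,"claw": -1},
    {"tx": -5,"ty": 0,"tz": 2,"rx": 0,"ry": 0,"rz": 0,"claw": -1},
    {"tx": 0,"ty": 0,"tz": 0,"rx": 0,"ry": 0,"rz": 0,"claw": -1},
  ],
)

```text
t: 26.15
tool_pos: [0.4606, -0.0436, 0.065]
orientation: [-1.88, -1.226, -1.198]
wrist_force: [-0.8, 0.4, -3.0]
gripper_width: 0.017
```

```bash
python3 -c "
from h import *
st()"
```

```text
t 26.15 q [0.997, 0.871, -0.409, 2.132, -1.057, 0.923, 1.234] p [0.4606, -0.0436, 0.065] psi 66.2 tz [0.365, 0.83, -0.422] F [-0.8, 0.4, -3.0] w 0.017
```

10.7 mm left.

Request:
apply_moves(
  motion=[
    {"tx": -3,"ty": 0,"tz": 1.4,"rx": 0,"ry": 0,"rz": 0,"claw": -1},
    {"tx": -2,"ty": 0,"tz": 0.9,"rx": 0,"ry": 0,"rz": 0,"claw": -1},
    {"tx": -1,"ty": 0,"tz": 0.5,"rx": 0,"ry": 0,"rz": 0,"claw": -1},
    {"tx": -1,"ty": 0,"tz": 0.5,"rx": 0,"ry": 0,"rz": 0,"claw": -1},
    {"tx": -0.5,"ty": 0,"tz": 0.2,"rx": 0,"ry": 0,"rz": 0,"claw": -1},
    {"tx": 0,"ty": 0,"tz": 0,"rx": 0,"ry": 0,"rz": 0,"claw": -1},
  ],
)

```text
t: 26.75
tool_pos: [0.4603, -0.0439, 0.0578]
orientation: [-1.881, -1.227, -1.199]
wrist_force: [-0.4, -1.0, -2.4]
gripper_width: 0.0169
```

Request:
apply_moves(
  motion=[
    {"tx": -0.5,"ty": 0,"tz": 0.2,"rx": 0,"ry": 0,"rz": 0,"claw": -1},
    {"tx": -0.5,"ty": 0,"tz": 0.2,"rx": 0,"ry": 0,"rz": 0,"claw": -1},
    {"tx": -0.5,"ty": 0,"tz": 0.2,"rx": 0,"ry": 0,"rz": 0,"claw": -1},
    {"tx": 0,"ty": 0,"tz": 0,"rx": 0,"ry": 0,"rz": 0,"claw": -1},
  ],
)

```text
t: 27.15
tool_pos: [0.4602, -0.0439, 0.056]
orientation: [-1.881, -1.227, -1.199]
wrist_force: [-0.3, 0.1, -2.1]
gripper_width: 0.017
```

Request:
apply_moves(
  motion=[
    {"tx": -0.5,"ty": 0,"tz": 0.2,"rx": 0,"ry": 0,"rz": 0,"claw": -1},
    {"tx": -0.5,"ty": 0,"tz": 0.2,"rx": 0,"ry": 0,"rz": 0,"claw": -1},
    {"tx": -0.5,"ty": 0,"tz": 0.2,"rx": 0,"ry": 0,"rz": 0,"claw": -1},
    {"tx": 0,"ty": 0,"tz": 0,"rx": 0,"ry": 0,"rz": 0,"claw": -1},
  ],
)

```text
t: 27.55
tool_pos: [0.4602, -0.0439, 0.0546]
orientation: [-1.88, -1.227, -1.199]
wrist_force: [0.1, -1.0, -1.3]
gripper_width: 0.0165
```

```bash
python3 -c "
from h import *
st()"
```

```text
t 27.55 q [0.997, 0.895, -0.406, 2.127, -1.058, 0.912, 1.253] p [0.4602, -0.0439, 0.0546] psi 66.3 tz [0.365, 0.83, -0.422] F [0.1, -1.0, -1.3] w 0.0165
```

Request:
apply_moves(
  motion=[
    {"tx": -0.5,"ty": 0,"tz": 0.2,"rx": 0,"ry": 0,"rz": 0,"claw": -1},
    {"tx": -0.3,"ty": 0,"tz": 0.1,"rx": 0,"ry": 0,"rz": 0,"claw": -1},
    {"tx": 0,"ty": 0,"tz": 0,"rx": 0,"ry": 0,"rz": 0,"claw": -1},
  ],
)

```text
t: 27.85
tool_pos: [0.4602, -0.0439, 0.0543]
orientation: [-1.879, -1.227, -1.2]
wrist_force: [-1.7, -3.0, 4.5]
gripper_width: 0.0168
```

Request:
apply_moves(
  motion=[
    {"tx": -0.3,"ty": 0,"tz": 0.1,"rx": 0,"ry": 0,"rz": 0,"claw": -1},
    {"tx": 0,"ty": 0,"tz": 0,"rx": 0,"ry": 0,"rz": 0,"claw": -1},
  ],
)

```text
t: 28.05
tool_pos: [0.4602, -0.0439, 0.0542]
orientation: [-1.879, -1.226, -1.201]
wrist_force: [-3.2, -4.2, 6.8]
gripper_width: 0.0163
```

Request:
apply_moves(
  motion=[
    {"tx": 0,"ty": 0,"tz": 0,"rx": 0,"ry": 0,"rz": 0,"claw": -0.5},
    {"tx": 0,"ty": 0,"tz": 0,"rx": 0,"ry": 0,"rz": 0,"claw": 0},
    {"tx": 0,"ty": 0,"tz": 0,"rx": 0,"ry": 0,"rz": 0,"claw": 0.5},
    {"tx": 0,"ty": 0,"tz": 0,"rx": 0,"ry": 0,"rz": 0,"claw": 0.8},
    {"tx": 0,"ty": 0,"tz": -10,"rx": 0,"ry": 0,"rz": 0,"claw": 0.8},
    {"tx": 0,"ty": 0,"tz": -20,"rx": 0,"ry": 0,"rz": 0,"claw": 0.8},
    {"tx": 0,"ty": 0,"tz": -30,"rx": 0,"ry": 0,"rz": 0,"claw": 0.8},
    {"tx": 0,"ty": 0,"tz": -30,"rx": 0,"ry": 0,"rz": 0,"claw": 0.8},
    {"tx": 30,"ty": 0,"tz": -15,"rx": 0,"ry": 0,"rz": 0,"claw": 0.8},
    {"tx": 40,"ty": 0,"tz": -15,"rx": 0,"ry": 0,"rz": 0,"claw": 0.8},
  ],
)

```text
t: 29.05
tool_pos: [0.4274, -0.1184, 0.1676]
orientation: [-1.884, -1.222, -1.198]
wrist_force: [0.3, -0.4, 0.8]
gripper_width: 0.0768
```

Request:
apply_moves(
  motion=[
    {"tx": 30,"ty": 0,"tz": -10,"rx": 0,"ry": 0,"rz": 0,"claw": 0.8},
    {"tx": 0,"ty": 0,"tz": 0,"rx": 0,"ry": 0,"rz": 0,"claw": 0.8},
    {"tx": 0,"ty": 0,"tz": 0,"rx": 0,"ry": 0,"rz": 0,"claw": 0.8},
  ],
)

```text
t: 29.35
tool_pos: [0.4294, -0.1138, 0.1991]
orientation: [-1.882, -1.229, -1.199]
wrist_force: [-0.7, -0.0, -0.6]
gripper_width: 0.077
```

```bash
python3 -c "
from h import *
st()
shot('wrist','e0.png')
a=shot('scene','e1.png');b=shot('side','e2.png')
cv2.imwrite('pics/e.png',np.hstack([a[90:340,90:400],b[100:350+0,170:400]])[:,:,::-1])
"; python3 -c "
import cv2;i=cv2.imread('pics/e.png');cv2.imwrite('pics/e.png',cv2.resize(i,None,fx=1.48,fy=1.48,interpolation=2))"
```

```text
t 29.35 q [1.09, 0.579, -0.35, 2.099, -0.922, 1.216, 1.01] p [0.4294, -0.1138, 0.1991] psi 66.4 tz [0.366, 0.829, -0.424] F [-0.7, -0.0, -0.6] w 0.077
```

View pics/e.png

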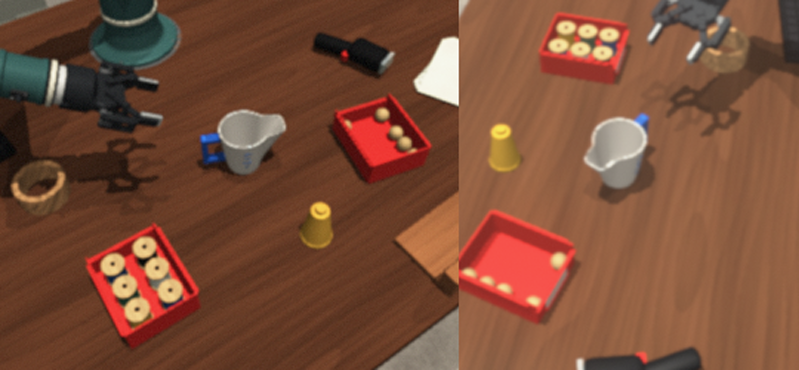

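The final view shows the jug standing upright and empty at (243,143). All five balls are in the bin: four small ones along the walls at about (470,273), (488,282), (505,290) and (535,302), and one at (558,260). Everything else is where it was.

```bash
python3 -c "
from h import *
print(job.hand_in())"
```

```text
the job is handed in; nothing more can be done
None
```

I turned the jug on the bench by its handle until the spout pointed at the red bin. Then I picked it up by the handle, poured all five balls into the bin, stood it back upright where it had been and handed the job in.

- **Turn:** the jug turned about 157° and its axis drifted only about 1–2 mm. By the arm's pose and the wrist picture, the spout ended within about 1° of the bin's centre. A rougher estimate from the scene and side pictures had it up to about 7° off. I trusted the wrist view, where handle, spout and bin lined up.
- **Pour:** I tilted the jug to 106° with the spout about 90 mm above the bench and over the bin. The side camera then showed five balls in the bin.
- **Set-down:** I lowered it in steps of 0.5 mm or less; the contact force was about 7–8 N, well within limits.
- **Last pictures:** the jug stands upright and empty, and all five balls are in the bin. The spools, cone, scanner and tape look untouched and the gripper is clear. I judged by eye that the bin hadn't moved and did not measure it again.
- **Time:** about 29.5 s of the 72 s allowed. I viewed 12 pictures, two over the budget of ten.

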